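# Load the rotary nut magazine and park it

## Task

Load every coupling nut from the pocket tray into the rotary magazine, one nut to a cup, through the window in its guard: turn the magazine by its crank, which clicks every 15 degrees, three clicks from one cup to the next. When all the nuts are in, park the magazine four clicks counter-clockwise past cup five, so that the window is closed off, and leave the other things on the bench alone.

Things in the scene. Friction and masses are not known exactly. Their poses are not given: they have to be found in the camera images.
- magazine: Rotary nut magazine, fixed to the bench: base plate 230 x 230 x 12 mm, four corner posts and a clear flat guard 230 x 230 mm (72 to 76 mm above the bench) over a dial with five cups. Origin: centre of the base's underside, on the dial's axis; z up; -x is the side of the loading window. Only the cup under the window can be loaded. 24 black ticks on the guard, one per click.
- dial (a joint): Dial angle, rad, grows counter-clockwise from above; travel -0.45 to 4.65. Clicks at every multiple of 15 degrees (0.2618); let go between, it springs to the nearest. 0 = cup 1 under the window, 0.785 cup 2, 1.571 cup 3, 2.356 cup 4, 3.142 cup 5; parked = 4.189, 4 clicks past cup 5. In the magazine's frame the crank arm points along -y at 0, +x (away from the window) at 1.571, +y at 3.142.
- knob (a point): Middle of the crank's upright round black knob: 18 mm diameter, 96 to 130 mm above the bench (this point 113 mm), 80 mm from the dial's axis, on an arm above the guard (arm top 96 mm). Pinch it from above and lead it round in an arc (it slips round in the fingers), or push it; 3 to 6 N drives it over a click.
- window (a point): Middle of the loading window at the guard's top, 76 mm above the bench, 80 mm from the dial's axis on the magazine's -x side, straight above the cup that is there. The window is a dark-edged notch in the guard 56 mm wide (magazine y -28 to 28 mm), from x = -40 mm out through the guard's edge at x = -115 mm.
- tray: Grey shallow pocket tray, 225 x 50 x 12 mm, fixed to the bench, with five pockets in one row along its x axis (pocket centres 44.4 mm apart, pockets 41 x 44 mm, floor 3 mm, walls at most 12 mm above the bench). Origin: centre of its underside, z up.
- cup1 (a point): Centre of the inner floor of cup 1 on the dial, 39 mm above the bench. The cup is square, 36 mm inside, 42 mm outside, 23 mm deep inside (rim 62 mm above the bench); holds one nut. Cups lie 80 mm from the axis, 45 degrees (3 clicks) apart; 2 to 5 follow 1 clockwise from above.
- cup2 (a point): Centre of the inner floor of cup 2 on the dial, 39 mm above the bench. The cup is square, 36 mm inside, 42 mm outside, 23 mm deep inside (rim 62 mm above the bench); holds one nut. Cups lie 80 mm from the axis, 45 degrees (3 clicks) apart; 2 to 5 follow 1 clockwise from above.
- cup3 (a point): Centre of the inner floor of cup 3 on the dial, 39 mm above the bench. The cup is square, 36 mm inside, 42 mm outside, 23 mm deep inside (rim 62 mm above the bench); holds one nut. Cups lie 80 mm from the axis, 45 degrees (3 clicks) apart; 2 to 5 follow 1 clockwise from above.
- cup4 (a point): Centre of the inner floor of cup 4 on the dial, 39 mm above the bench. The cup is square, 36 mm inside, 42 mm outside, 23 mm deep inside (rim 62 mm above the bench); holds one nut. Cups lie 80 mm from the axis, 45 degrees (3 clicks) apart; 2 to 5 follow 1 clockwise from above.
- cup5 (a point): Centre of the inner floor of cup 5 on the dial, 39 mm above the bench. The cup is square, 36 mm inside, 42 mm outside, 23 mm deep inside (rim 62 mm above the bench); holds one nut. Cups lie 80 mm from the axis, 45 degrees (3 clicks) apart; 2 to 5 follow 1 clockwise from above.
- nut1: Plain steel hexagonal coupling nut, 22 mm across flats (25.4 mm across corners), 22 mm long, 50 g, all alike, starting upright loose in a pocket of the tray. Origin: its centre (14 mm above the bench at the start, 50 mm in a cup); z along its thread axis; a pair of flats faces along its own y axis, and every 60 degrees from that. May be absent.
- nut2: Plain steel hexagonal coupling nut, 22 mm across flats (25.4 mm across corners), 22 mm long, 50 g, all alike, starting upright loose in a pocket of the tray. Origin: its centre (14 mm above the bench at the start, 50 mm in a cup); z along its thread axis; a pair of flats faces along its own y axis, and every 60 degrees from that. May be absent.
- nut3: Plain steel hexagonal coupling nut, 22 mm across flats (25.4 mm across corners), 22 mm long, 50 g, all alike, starting upright loose in a pocket of the tray. Origin: its centre (14 mm above the bench at the start, 50 mm in a cup); z along its thread axis; a pair of flats faces along its own y axis, and every 60 degrees from that. May be absent.
- nut4: Plain steel hexagonal coupling nut, 22 mm across flats (25.4 mm across corners), 22 mm long, 50 g, all alike, starting upright loose in a pocket of the tray. Origin: its centre (14 mm above the bench at the start, 50 mm in a cup); z along its thread axis; a pair of flats faces along its own y axis, and every 60 degrees from that. May be absent.
- nut5: Plain steel hexagonal coupling nut, 22 mm across flats (25.4 mm across corners), 22 mm long, 50 g, all alike, starting upright loose in a pocket of the tray. Origin: its centre (14 mm above the bench at the start, 50 mm in a cup); z along its thread axis; a pair of flats faces along its own y axis, and every 60 degrees from that. May be absent.
- roller_a: Bystander: upright aluminium roller with stub shaft, 56 mm diameter, 180 mm tall. Origin: centre of its underside. To be left alone.
- roller_b: Bystander: upright aluminium roller, 60 mm diameter, 150 mm tall. Origin: centre of its underside. To be left alone.
- tape: Bystander: roll of paper tape lying flat, 90 mm diameter, 24 mm high, near the magazine's far side. Origin: centre of its underside. To be left alone.
- core: Bystander: short cardboard core standing, 52 mm diameter, 40 mm high, beyond the tray's far end. Origin: centre of its underside. To be left alone.
- wrench: Bystander: open-ended wrench lying flat. Origin: centre of its underside. To be left alone.
- oil: Bystander: closed plastic bottle, 52 mm diameter, 130 mm tall. Origin: centre of its underside. To be left alone.
- gauge_block: Bystander: plain steel bar 90 x 16 x 12 mm, lying beside the tray along its length. Origin: centre of its underside. To be left alone.

How it is judged:
By the outcome, as a careful person would: the job done as asked, in the order asked, and still so for the second after the job is handed in, with the robot touching nothing.
Of nut1, nut2, nut3, nut4, nut5 only 3 to 5 are there at a start; the rules pass over those that are not, and their reading is None.
At some moment in a run one of nut1, nut2, nut3, nut4, nut5 may be knocked a few centimetres aside while the robot is not near it.
Once in a run the grip may slacken for a moment while it holds something.
It also fails if it takes over 210 s, if anything falls off the work surface, if the arm or the gripper's body presses on something with over 40 N, if the wrist force passes 120 N, or if a joint passes its speed limit or range.

## Robot

A 6-joint arm with a two-finger parallel gripper is mounted at the origin on the work surface. World frame = base frame: x ahead of the robot, y to its left, z up, the work surface at z = 0. Lengths are in m, angles in rad, forces in N, time in s.
With the tool pointing down it reaches from about 0.425 to 0.925 m from the base axis. Payload 12.5 kg.
Tool frame: the origin (TCP) lies on the centre line of the jaws, within the pads' length; the fingertips stand tips_ahead ahead of it and the grasp point (between the pads) lies 2 mm behind it (tips_ahead is the distance from the TCP to the fingertips, in m); z points along the fingers, y is the direction in which the jaws open and shut (so a half turn about z gives the same grasp; the last joint's range is limited). The gripper opens to 85 mm and grips with 20 to 120 N. Pads are 22 mm wide; open, the fingers measure 114 mm over their backs; the gripper's body (76 mm by 85 mm) begins 54 mm behind the grasp point. The pads swing forward as they close: fully open they stand 13 mm farther back than shut.
Start: joints at [-1.224, 0.491, 1.559, -0, 1.092, -0.106], TCP at [0.273, -0.562, 0.248] pointing down, gripper open.
Joint ranges: [-3.1, 3.1], [-0.84, 2.19], [0.05, 2.79], [-1.13, 4.28], [0.06, 2.93], [-2.69, 2.69]. Speed limits (rad/s): [2.22, 2.22, 2.79, 3.14, 3.14, 3.14].

## Interface

Orientations are given as a unit quaternion [w, x, y, z].
In Python, from workcell import sense, read_camera, calibration, finish_job, find_in, trace, spot_point, tips_ahead gives the robot as it stands. The module is installed in compiled form; this text tells all that it offers.
- The arm moves only by the shell command python3 -m handwheel 'ROWS' [FORCE]. ROWS is JSON, a list of rows, each a list of 7 numbers: the shift along the tool's x, y, z in cm, then the turn, a rotation vector about the tool's x, y, z in rad, then the closure, from 0 (fully open) to 1 (shut). In form: [[dx, dy, dz, rx, ry, rz, hand], ...]. A call has 1 to 20 rows; each row shifts and turns the pose as measured when the row begins, along the tool's axes as they then stand; what a row does not reach is not made up. A row lasts 1/12 s, in which the tool goes at most 41.7 mm and 7.16 degrees, less where a joint would pass 70% of its speed; a pose out of reach is approached as far as the arm can. A call is refused whole if a number of a shift passes 4.17 or a number of a turn 0.125, either way. A call with a gripper value outside its range is refused whole. The fingers move at their own pace and stop on an object; FORCE is the grip in N (left out, the last holds). Time passes only in rows, so rows that do not move let the fingers close. It gives the time, the measured TCP pose, the force and the opening at its end, in the units of the state.
- sense(): the state, without advancing time (a new reading comes with each control period).
- read_camera(name): name is "scene" or "side" or "wrist"; returns (picture, depth): 480x640x3 uint8, blue, green, red; 480x640 float32, m along the optical axis (not along the pixel's ray), 0 where there is no reading.
- calibration(name): a dict with "intrinsics" (3x3 intrinsics, pixels), "position" and "attitude" of the camera in the world; the wrist camera has in their place "hand_eye" (4x4, takes a point from camera to tool coordinates, whose origin is the TCP and whose axes are the flange's). Camera axes: x right, y up, looking along -z (the intrinsics and any distortion apply to the point x, -y, -z); pixel columns grow to the right and rows downward; lengths in m; the calibration is good to about 2 mm. A picture is of the moment at which its call begins: read the wrist's pose just before it. calibration takes no time and is no camera call.
- finish_job(): hands the job in, once; it reports no verdict.
Trained networks look in the newest picture that a camera, given by its name, has taken for a name from the list of things; names that differ only in an ending like _2 or _b are one class to them, and where a whole thing is asked for, a point or a joint stands for the part that bears it (a point fixed in the world has none). Each returns a list of dicts, best first, with "score" (0 to 1); they miss things now and then, are a little off and sometimes report something else, mostly with a low value. They report only what shows in the picture. A call takes as long as a camera call.
- find_in(camera, target): "point" ([column, row] in pixels, amid what is visible of it).
- trace(camera, target): "mask" (480x640 bool, what is visible of it) and "point" ([column, row] in pixels, amid what is visible of it).
- spot_point(camera, target): "point" ([column, row] in pixels: a listed point, or the origin of a listed thing).
The state is a dict: "t": time; "qpos": joint angles; "joint_velocities": joint speeds; "tau": joint torques, N m; "tool_pos": TCP position; "orientation": TCP orientation; "force": force on the tool from outside, world axes, zero at the start; "wrist_torque": the same for the moment, N m; "width": opening from 0.0 (shut) to 1.0 (fully open).
Only numpy, scipy, OpenCV 4.12 (cv2) and the standard library are available. Lean on these libraries where they do the work, as an engineer would, in place of code of your own. Each camera call takes 0.05 s, during which the arm holds its last target.

## Working session

There is one attempt and no reset: what is moved stays moved. The work goes in short steps, Python scripts to look and compute and a shell command to move; the robot and the scene stay as the last step left them, time stands still between calls to the robot, and variables do not carry over. Pictures are saved under pics/ and viewed, and the job is handed in when it is done.

```bash
mkdir -p pics; ls; cat > h.py <<'E'
import numpy as np, cv2
from scipy.spatial.transform import Rotation as R
from workcell import *
def q2m(q): return R.from_quat([q[1],q[2],q[3],q[0]]).as_matrix()
def campose(name,c=None,s=None):
    c=c or calibration(name)
    if name=='wrist':
        s=s or sense(); T=np.eye(4);T[:3,:3]=q2m(s['orientation']);T[:3,3]=s['tool_pos']
        return T@np.array(c['hand_eye'])
    T=np.eye(4); a=np.array(c['attitude']); T[:3,:3]=a if a.shape==(3,3) else q2m(a); T[:3,3]=c['position']; return T
def ray(name,uv,T=None):
    c=calibration(name);T=campose(name,c) if T is None else T
    K=np.array(c['intrinsics']); d=c.get('distortion')
    p=cv2.undistortPoints(np.array([[uv]],float),K,None if d is None else np.array(d,float))[0,0]
    return T[:3,3],T[:3,:3]@np.array([p[0],-p[1],-1.])
def atz(name,uv,z,T=None):
    o,d=ray(name,uv,T); return o+d*(z-o[2])/d[2]
def atdepth(name,uv,dep,T=None):
    o,d=ray(name,uv,T); return o+d*dep
def proj(name,P,T=None):
    c=calibration(name);T=campose(name,c) if T is None else T
    p=T[:3,:3].T@(np.array(P)-T[:3,3]); d=c.get('distortion')
    q=np.array([[p[0],-p[1],-p[2]]])
    return cv2.projectPoints(q,np.zeros(3),np.zeros(3),np.array(c['intrinsics'],float),None if d is None else np.array(d,float))[0][0,0]
E
python3 - <<'E'
from h import *
np.set_printoptions(precision=4,suppress=True)
print(sense()); print(tips_ahead)
for n in ['scene','side','wrist']:
    print(calibration(n))
    p,d=read_camera(n); cv2.imwrite(f'pics/{n}0.png',p)
E
```

```text
pics
{'t': 0.0, 'qpos': array([-1.2236,  0.4915,  1.5595,  0.    ,  1.0917, -0.1056]), 'joint_velocities': array([-0.0013,  0.0007,  0.0003,  0.0014, -0.0008,  0.0005]), 'tau': array([ -0.0011, -61.8455, -26.1599,  -0.0001,   0.0041,  -0.    ]), 'tool_pos': array([ 0.2734, -0.5618,  0.2477]), 'orientation': array([-0.0006,  0.9745,  0.2245, -0.0001]), 'force': array([ 0.2751, -0.4773,  0.5499]), 'wrist_torque': array([ 0.0226, -0.0341, -0.0016]), 'width': 1.0035815736520255}
0.017
{'intrinsics': array([[600.5543,   0.    , 319.9039],
       [  0.    , 600.5543, 236.0553],
       [  0.    ,   0.    ,   1.    ]]), 'position': array([1.5506, 0.8005, 1.0086]), 'attitude': array([0.3791, 0.2061, 0.4117, 0.8027])}
{'intrinsics': array([[445.112 ,   0.    , 319.7622],
       [  0.    , 445.112 , 243.1456],
       [  0.    ,   0.    ,   1.    ]]), 'position': array([0.3652, 0.7888, 0.8295]), 'attitude': array([-0.0975, -0.052 ,  0.4077,  0.9064])}
{'intrinsics': array([[397.9903,   0.    , 318.3622],
       [  0.    , 397.9903, 240.1855],
       [  0.    ,   0.    ,   1.    ]]), 'hand_eye': array([[-0.0005,  0.95  ,  0.3121,  0.0807],
       [ 1.    ,  0.0006, -0.0002,  0.0001],
       [-0.0004,  0.3121, -0.95  , -0.1267],
       [ 0.    ,  0.    ,  0.    ,  1.    ]])}
```

View pics/scene0.png

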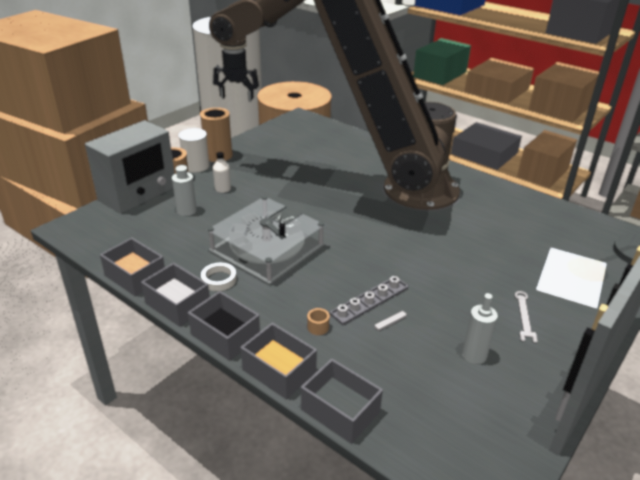

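View pics/side0.png

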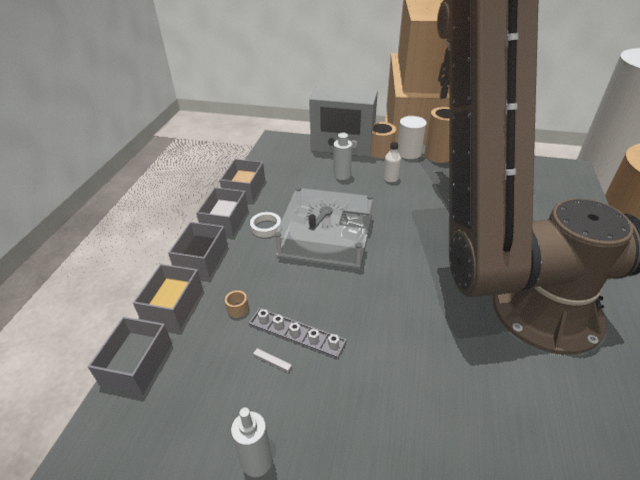

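View pics/wrist0.png

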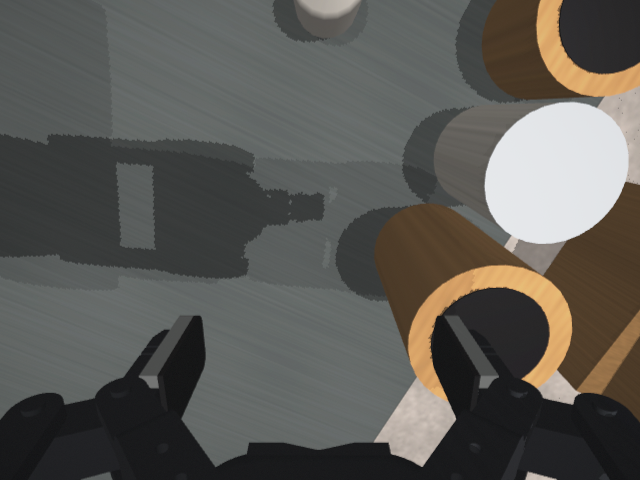

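The scene and side views show five nuts in the tray (side, about (264,316) to (333,342)), the magazine around (325,228) with its knob at (312,222) and window at (352,225). The wrist view shows the cylinder things below the start pose, so I need to move up and away before turning. Next I measure.

```bash
cat > m.py <<'E'
from h import *
np.set_printoptions(precision=4,suppress=True)
for cam in ['side','scene']:
    read_camera(cam)
    for n,z in [('magazine',0),('window',.076),('knob',.113),('tray',0),('nut1',.014),('core',0),('gauge_block',0),('oil',0),('roller_a',0),('tape',0)]:
        for r in spot_point(cam,n)[:6]:
            if r['score']>.3: print(cam,n,round(r['score'],2),np.round(r['point'],1),atz(cam,r['point'],z))
E
python3 m.py
python3 - <<'E'
from h import *
p,_=read_camera('side'); cv2.imwrite('pics/sidez.png',cv2.resize(p[180:380,220:390],None,fx=4,fy=3.0) if 0 else cv2.resize(p[180:370,225:390],None,fx=3.1,fy=3.1,interpolation=cv2.INTER_CUBIC))
p,_=read_camera('scene'); cv2.imwrite('pics/scenez.png',cv2.resize(p[190:340,200:420],None,fx=3.5,fy=3.5,interpolation=cv2.INTER_CUBIC))
E
```

```text
side magazine 0.83 [326.9 238.1] [ 0.5676 -0.1497  0.    ]
side window 0.96 [356.8 220.4] [ 0.4849 -0.1518  0.076 ]
side knob 0.76 [312.7 222.3] [ 0.5886 -0.0752  0.113 ]
side knob 0.69 [387.4 178.9] [ 0.4229 -0.3136  0.113 ]
side tray 0.65 [295.1 334.6] [0.5688 0.1951 0.    ]
side nut1 0.67 [334.8 340.1] [0.4752 0.2012 0.014 ]
side nut1 0.6 [313.3 337.5] [0.5235 0.2043 0.014 ]
side nut1 0.59 [262.3 316.9] [0.6535 0.1721 0.014 ]
side nut1 0.48 [276.  321.8] [0.618  0.1792 0.014 ]
side nut1 0.42 [290.8 329. ] [0.579 0.192 0.014]
side core 0.71 [238.  312.1] [0.7204 0.1596 0.    ]
side core 0.37 [293.2 327.4] [0.5784 0.1762 0.    ]
side gauge_block 0.69 [273.  362.4] [ 0.5965  0.2763 -0.    ]
side gauge_block 0.6 [324.7 236.7] [ 0.575  -0.1544  0.    ]
side oil 0.66 [385.8 176.9] [ 0.4386 -0.4985  0.    ]
side roller_a 0.65 [342.  175.2] [ 0.5851 -0.4798  0.    ]
scene magazine 0.71 [265.5 245.9] [ 0.5625 -0.1706  0.    ]
scene window 0.69 [287.2 214.6] [ 0.4873 -0.1536  0.076 ]
scene knob 0.68 [281.7 228.4] [ 0.5886 -0.0828  0.113 ]
scene tray 0.82 [366.8 302.8] [0.5754 0.1905 0.    ]
scene tray 0.44 [343.4 309.7] [0.6341 0.1607 0.    ]
scene tray 0.43 [366.5 296.6] [0.5564 0.1761 0.    ]
scene nut1 0.67 [394.5 280.3] [0.47   0.2035 0.014 ]
scene nut1 0.63 [367.2 299.9] [0.5794 0.1934 0.014 ]
scene nut1 0.61 [382.2 287.9] [0.5164 0.1961 0.014 ]
scene nut1 0.56 [351.8 306.4] [0.6238 0.1783 0.014 ]
scene nut1 0.45 [343.9 310.8] [0.6492 0.173  0.014 ]
scene core 0.67 [318.7 327.5] [0.7227 0.1534 0.    ]
scene gauge_block 0.7 [394.  321.3] [0.588  0.2804 0.    ]
scene gauge_block 0.65 [241.9 246.1] [ 0.6065 -0.2208  0.    ]
scene oil 0.82 [220.5 188.6] [ 0.4256 -0.4993  0.    ]
scene roller_a 0.82 [477.1 355.5] [0.5607 0.4889 0.    ]
scene roller_a 0.74 [186.8 210.8] [ 0.5851 -0.4801  0.    ]
scene tape 0.69 [219.4 280.1] [ 0.7522 -0.1584  0.    ]
```

View pics/sidez.png

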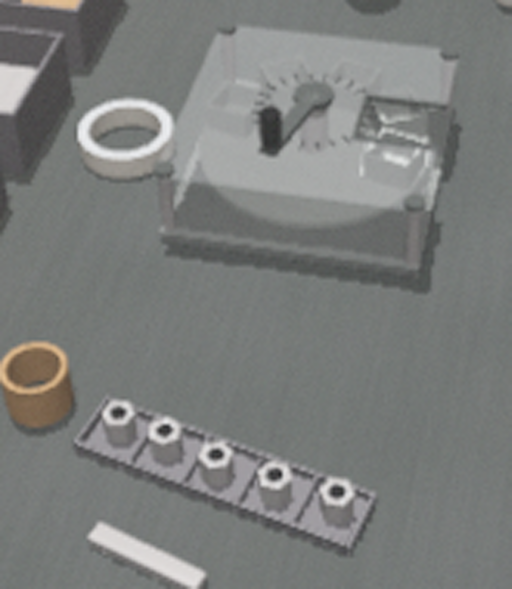

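View pics/scenez.png

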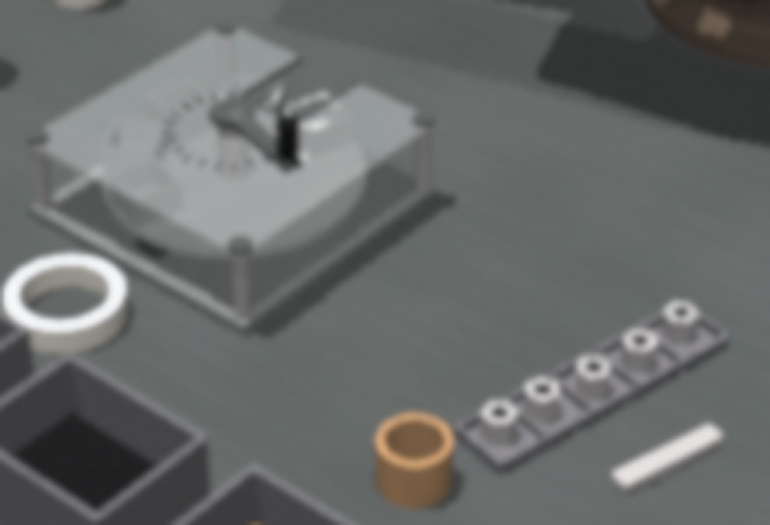

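```bash
python3 -m handwheel '[[0,0,-2.7,0,0,0,0],[0,0,-2.7,0,0,0,0],[0,0,-2.7,0,0,0,0],[2.9,-1.6,0,0,0,0,0],[2.9,-1.6,0,0,0,0,0],[2.9,-1.6,0,0,0,0,0],[2.9,-1.6,0,0,0,0,0],[2.9,-1.6,0,0,0,0,0],[2.9,-1.6,0,0,0,0,0],[2.9,-1.6,0,0,0,0,0],[2.9,-1.6,0,0,0,0,0],[2.9,-1.6,0,0,0,0,0],[2.9,-1.6,0,0,0,0,0],[2.9,-1.6,0,0,0,0,0],[2.9,-1.6,0,0,0,0,0],[2.9,-1.6,0,0,0,0,0],[2.9,-1.6,0,0,0,0,0],[2.9,-1.6,0,0,0,0,0],[0,0,0,0,0,0,0]]'
python3 - <<'E'
from h import *
np.set_printoptions(precision=4,suppress=True)
s=sense();T=campose('wrist',s=s);print(s['tool_pos'],s['qpos'])
p,_=read_camera('wrist'); cv2.imwrite('pics/w1.png',p)
for n,z in [('magazine',0),('window',.076),('knob',.113),('cup1',.039),('cup2',.039),('cup3',.039),('cup4',.039),('cup5',.039)]:
    for r in spot_point('wrist',n)[:3]:
        if r['score']>.25: print(n,round(r['score'],2),np.round(r['point'],1),atz('wrist',r['point'],z,T))
E
```

```text
t: 2.93
tool_pos: [0.5709, -0.1382, 0.334]
orientation: [0.001, 0.975, 0.221, 0.002]
force: [0.7, -0.9, -0.3]
width: 1.003
[ 0.5709 -0.1382  0.334 ] [-0.3501  0.3618  1.5372  0.0005  1.2391  0.7741]
magazine 0.71 [335.8 189.7] [ 0.5733 -0.1607  0.    ]
magazine 0.71 [290.  249.1] [ 0.4831 -0.1427  0.    ]
knob 0.8 [266.3 157.6] [ 0.5897 -0.0803  0.113 ]
knob 0.55 [303.7 272.9] [ 0.5063 -0.1545  0.113 ]
knob 0.26 [35.5 53.2] [0.5858 0.1178 0.113 ]
cup1 0.8 [292.9 253. ] [ 0.4938 -0.1442  0.039 ]
cup1 0.78 [339.6 264.8] [ 0.5037 -0.1981  0.039 ]
cup1 0.4 [25.7 48.1] [0.574  0.1744 0.039 ]
cup2 0.8 [292.9 253. ] [ 0.4938 -0.1442  0.039 ]
cup2 0.78 [339.6 264.8] [ 0.5037 -0.1981  0.039 ]
cup2 0.4 [25.7 48.1] [0.574  0.1744 0.039 ]
cup3 0.8 [292.9 253. ] [ 0.4938 -0.1442  0.039 ]
cup3 0.78 [339.6 264.8] [ 0.5037 -0.1981  0.039 ]
cup3 0.4 [25.7 48.1] [0.574  0.1744 0.039 ]
cup4 0.8 [292.9 253. ] [ 0.4938 -0.1442  0.039 ]
cup4 0.78 [339.6 264.8] [ 0.5037 -0.1981  0.039 ]
cup4 0.4 [25.7 48.1] [0.574  0.1744 0.039 ]
cup5 0.8 [292.9 253. ] [ 0.4938 -0.1442  0.039 ]
cup5 0.78 [339.6 264.8] [ 0.5037 -0.1981  0.039 ]
cup5 0.4 [25.7 48.1] [0.574  0.1744 0.039 ]
```

View pics/w1.png

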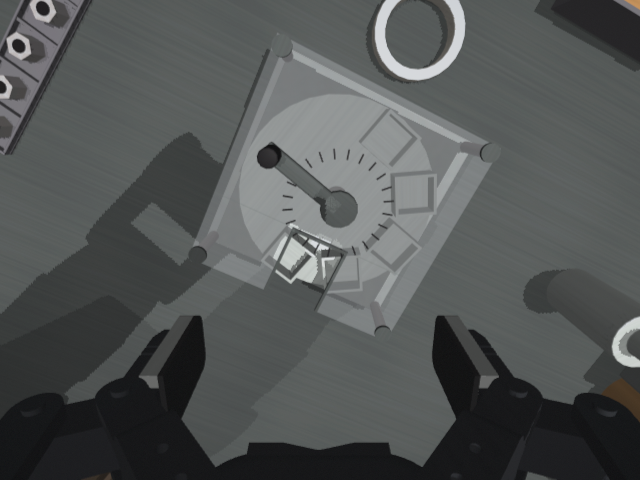

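The wrist view is clear. The guard posts are at (281,45), (489,152), (381,327) and (197,254), and the knob is at (267,156). Cup 5 at (293,255) is about one click short of the window, which puts the dial near 165°. All the cups are empty.

```bash
python3 - <<'E'
from h import *
np.set_printoptions(precision=4,suppress=True)
T=campose('wrist')
P=np.array([atz('wrist',u,.076,T) for u in [(281,45),(489,152),(381,327),(197,254)]]);print(P,P.mean(0))
d=P[0]+P[1]-P[2]-P[3];print('yaw',np.degrees(np.arctan2(d[1],d[0])))
d=P[0]+P[3]-P[2]-P[1];print('yaw',np.degrees(np.arctan2(d[1],d[0]))-90)
print('hub',atz('wrist',(340,208),.1,T),'knobtop',atz('wrist',(267,155),.13,T))
read_camera('scene')
for n in ['magazine']: print([ (r['point'],r['score']) for r in trace('scene',n)[:2]])
print(proj('scene',[.5685,-.158,.0]))
for q in P: print(proj('side',q),proj('scene',q))
E
```

```text
[[ 0.6767 -0.0568  0.076 ]
 [ 0.6766 -0.2724  0.076 ]
 [ 0.4664 -0.2682  0.076 ]
 [ 0.461  -0.0567  0.076 ]] [ 0.5702 -0.1635  0.076 ]
yaw -0.567680500763355
yaw 0.7099779493040046
hub [ 0.5718 -0.1647  0.1   ] knobtop [ 0.592  -0.0863  0.13  ]
[([263.7, 235.4], 0.83), ([381.7, 287.4], 0.4)]
[267.3208 248.5485]
[278.8201 233.3608] [266.5136 258.9747]
[299.554  187.5903] [208.6312 227.9575]
[369.5238 196.5908] [262.7392 197.8639]
[360.1857 244.4341] [319.5995 223.049 ]
```

```bash
cat > d.py <<'E'
# usage: d.py x y z psi_deg  -> remaining shift in tool cm and turn rotvec
import sys
from h import *
np.set_printoptions(precision=3,suppress=True)
x,y,z,psi=map(float,sys.argv[1:5]); s=sense(); M=q2m(s['orientation'])
p=np.radians(psi); W=np.array([[np.cos(p),np.sin(p),0],[np.sin(p),-np.cos(p),0],[0,0,-1]])
cur=np.degrees(np.arctan2(M[1,0],M[0,0]))
t=np.array([x,y,z])-s['tool_pos']
print('pos',s['tool_pos'],'psi',round(cur,1),'w',round(s['width'],3),'F',s['force'],'t',round(s['t'],2))
print('shift now-axes',M.T@t*100,'| shift in target axes',W.T@t*100,'| turn',R.from_matrix(M.T@W).as_rotvec())
E
python3 -m handwheel '[[0,0,0,0,0,-0.118,0],[0,0,0,0,0,-0.118,0],[0,0,0,0,0,-0.118,0],[0,0,0,0,0,-0.118,0],[0,0,0,0,0,-0.118,0],[0,0,0,0,0,-0.118,0],[0,0,0,0,0,-0.118,0],[0,0,0,0,0,-0.118,0],[0,0,0,0,0,-0.118,0],[0,0,0,0,0,-0.118,0],[0,0,0,0,0,-0.118,0],[0,0,0,0,0,0,0.4]]' 40
python3 d.py .591 -.0862 .118 100
```

```text
t: 4.48
tool_pos: [0.5669, -0.1463, 0.3347]
orientation: [0.002, 0.622, 0.783, 0.0]
force: [1.7, -0.5, -0.2]
width: 0.885
pos [ 0.567 -0.146  0.335] psi 103.0 w 0.885 F [ 1.693 -0.523 -0.214] t 4.48
shift now-axes [ 5.371  3.642 21.67 ] | shift in target axes [ 5.5    3.415 21.675] | turn [0.003 0.003 0.053]
```

```bash

python3 -m handwheel '[[1.8,1.15,0,0,0,0,0.3],[1.8,1.15,0,0,0,0.05,0.3],[1.6,1.1,3,0,0,0,0.3],[0,0,3,0,0,0,0.3],[0,0,3,0,0,0,0.3],[0,0,3,0,0,0,0.3],[0,0,3,0,0,0,0.3],[0,0,0.8,0,0,0,0.3],[0,0,0,0,0,0,0.3]]' 40
python3 d.py .591 -.0862 .118 100
python3 - <<'E'
from h import *
p,_=read_camera('wrist'); cv2.imwrite('pics/w2.png',p)
T=campose('wrist');r=spot_point('wrist','knob');print([(q['score'],atz('wrist',q['point'],.113,T)) for q in r[:2]])
E
```

```text
t: 5.23
tool_pos: [0.5923, -0.0882, 0.1738]
orientation: [0.005, 0.658, 0.753, 0.002]
force: [0.6, -0.4, 0.5]
width: 0.705
pos [ 0.592 -0.088  0.174] psi 97.7 w 0.705 F [ 0.584 -0.377  0.488] t 5.23
shift now-axes [ 0.247 -0.155  5.574] | shift in target axes [ 0.22  -0.09   5.576] | turn [ 0.01   0.006 -0.04 ]
[(0.91, array([ 0.59327991, -0.0829727 ,  0.113     ]))]
```

View pics/w2.png

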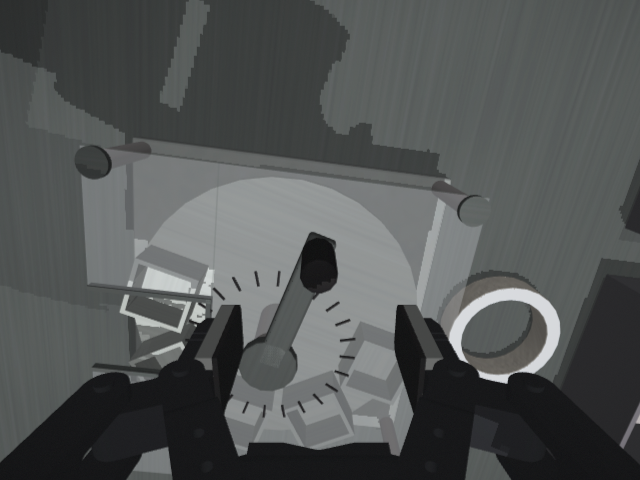

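The knob at (320,262) is centred between the open pads. I descend and pinch it.

```bash

python3 -m handwheel '[[0.15,-0.05,2,0.005,0.003,-0.02,0.3],[0.1,-0.05,2,0.005,0.003,-0.02,0.3],[0,0,1.2,0,0,0,0.3],[0,0,0.2,0,0,0,0.3],[0,0,0,0,0,0,0.4],[0,0,0,0,0,0,0.6],[0,0,0,0,0,0,0.8],[0,0,0,0,0,0,1],[0,0,0,0,0,0,1],[0,0,0,0,0,0,1],[0,0,0,0,0,0,1],[0,0,0,0,0,0,1]]' 40
python3 d.py .591 -.0862 .118 100; python3 -c "
from h import *
print(tips_ahead)"
```

```text
t: 6.33
tool_pos: [0.5961, -0.0882, 0.1329]
orientation: [0.008, 0.645, 0.764, 0.004]
force: [-0.1, -0.8, -4.7]
width: 0.191
pos [ 0.596 -0.088  0.133] psi 99.7 w 0.191 F [-0.142 -0.806 -4.687] t 6.33
shift now-axes [ 0.299 -0.496  1.482] | shift in target axes [ 0.289 -0.471  1.492] | turn [ 0.016  0.008 -0.005]
0.017
```

```bash

python3 -m handwheel '[[0,0,0,0,0,0,0.5],[0,0,0,0,0,0,0.5],[0.1,-0.2,0.7,0.008,0.004,0,0.5],[0.1,-0.2,0.7,0,0,0,0.5],[0,0,0,0,0,0,0.5]]' 40
python3 d.py .591 -.0862 .118 100
```

```text
t: 6.75
tool_pos: [0.5936, -0.0872, 0.1197]
orientation: [0.006, 0.645, 0.764, 0.003]
force: [0.0, 0.1, -0.1]
width: 0.5
pos [ 0.594 -0.087  0.12 ] psi 99.7 w 0.5 F [ 0.019  0.116 -0.121] t 6.75
shift now-axes [ 0.142 -0.247  0.17 ] | shift in target axes [ 0.142 -0.244  0.174] | turn [ 0.013  0.006 -0.005]
```

```bash

python3 -m handwheel '[[0.1,-0.2,0.1,0.006,0.003,0,0.7],[0,0,0,0,0,0,1],[0,0,0,0,0,0,1],[0,0,0,0,0,0,1],[0,0,0,0,0,0,1],[-0.39,0.74,0,0,0,0.105,1],[-0.39,0.74,0,0,0,0.105,1],[-0.39,0.74,0,0,0,0.105,1],[-0.39,0.74,0,0,0,0.105,1],[-0.39,0.74,0,0,0,0.105,1],[-0.39,0.74,0,0,0,0.105,1],[-0.39,0.74,0,0,0,0.105,1],[-0.39,0.74,0,0,0,0.105,1]]' 40
cat > k.py <<'E'
from h import *
s=sense(); d=s['tool_pos'][:2]-np.array([.5702,-.1635]); M=q2m(s['orientation'])
th=np.degrees(np.arctan2(d[1],d[0])); psi=np.degrees(np.arctan2(M[1,0],M[0,0]))
print('theta',th.round(1),'r',np.linalg.norm(d).round(4),'dial',(th+90).round(1),'psi',psi.round(1),'phi',(psi-th).round(1),'z',s['tool_pos'][2].round(4),'F',s['force'].round(1),'w',round(s['width'],3),'t',s['t'],'tilt',M[:,2].round(3))
E
python3 k.py
```

```text
t: 7.83
tool_pos: [0.6404, -0.1275, 0.1183]
orientation: [-0.0, 0.907, 0.421, -0.0]
force: [-3.6, 2.3, 1.4]
width: 0.195
theta 27.1 r 0.0789 dial 117.1 psi 49.8 phi 22.6 z 0.1183 F [-3.6  2.3  1.4] w 0.195 t 7.8333 tilt [-0. -0. -1.]
```

```bash

python3 -m handwheel '[[-0.36,0.75,0,0,0,0.105,1],[-0.36,0.75,0,0,0,0.105,1],[-0.36,0.75,0,0,0,0.105,1],[-0.36,0.75,0,0,0,0.105,1],[-0.36,0.75,0,0,0,0.105,1],[-0.36,0.75,0,0,0,0.105,1],[-0.36,0.75,0,0,0,0.105,1],[-0.36,0.75,0,0,0,0.105,1],[-0.36,0.75,0,0,0,0.105,1],[-0.36,0.75,0,0,0,0.105,1],[-0.36,0.75,0,0,0,0.105,1],[-0.36,0.75,0,0,0,0.105,1],[-0.36,0.75,0,0,0,0.105,1]]'
python3 k.py
```

```text
t: 8.92
tool_pos: [0.6118, -0.2237, 0.1184]
orientation: [-0.002, 0.96, -0.279, -0.008]
force: [-0.9, 4.2, 1.2]
width: 0.195
theta -55.4 r 0.0731 dial 34.6 psi -32.4 phi 22.9 z 0.1184 F [-0.9  4.2  1.2] w 0.195 t 8.9167 tilt [-0.014  0.008 -1.   ]
```

```bash

python3 -m handwheel '[[0.3,0.1,0,0,0,0,1],[-0.28,0.78,0,0,0,0.105,1],[-0.28,0.78,0,0,0,0.105,1],[-0.28,0.78,0,0,0,0.105,1],[-0.28,0.78,0,0,0,0.105,1],[-0.28,0.78,0,0,0,0.105,1],[0,0,0,0,0,0,1]]'
python3 k.py
```

```text
t: 9.5
tool_pos: [0.5698, -0.2353, 0.1184]
orientation: [-0.003, 0.847, -0.531, -0.018]
force: [3.0, -4.5, -6.0]
width: 0.201
theta -90.3 r 0.0718 dial -0.3 psi -64.2 phi 26.1 z 0.1184 F [ 3.  -4.5 -6. ] w 0.201 t 9.5 tilt [-0.027  0.025 -0.999]
```

```bash

python3 -m handwheel '[[0,0,0,0,0,0,0.3],[0,0,0,0,0,0,0.3],[0,0,0,0,0,0,0.3],[0,0,0,0,0,0,0.3],[0,0,-3,0,0,0,0.3],[0,0,-3,0,0,0,0.3],[0,0,-3,0,0,0,0.3],[0,0,-3,0,0,0,0.3],[0,0,-3,0,0,0,0.3],[0,0,0,0,0,0,0.3]]'
python3 k.py
cat > w.py <<'E'
import sys
from h import *
np.set_printoptions(precision=4,suppress=True)
T=campose('wrist');p,_=read_camera('wrist'); cv2.imwrite('pics/%s.png'%sys.argv[1],p)
for a in sys.argv[2:]:
    n,z=a.split(':')
    print(n,[(round(q['score'],2),np.round(q['point']),atz('wrist',q['point'],float(z),T)) for q in spot_point('wrist',n)[:6] if q['score']>.3])
E
python3 w.py w3 knob:.113 window:.076 cup1:.039
```

```text
t: 10.33
tool_pos: [0.5743, -0.2396, 0.2729]
orientation: [-0.002, 0.851, -0.525, -0.021]
force: [0.2, -0.1, 0.8]
width: 0.702
theta -86.9 r 0.0762 dial 3.1 psi -63.4 phi 23.5 z 0.2729 F [ 0.2 -0.1  0.8] w 0.702 t 10.3333 tilt [-0.034  0.026 -0.999]
knob [(0.57, array([318., 216.]), array([ 0.5714, -0.2395,  0.113 ]))]
window [(0.56, array([355., 318.]), array([ 0.4913, -0.157 ,  0.076 ]))]
cup1 [(0.71, array([305., 334.]), array([ 0.515 , -0.0988,  0.039 ])), (0.58, array([352., 299.]), array([ 0.4905, -0.1567,  0.039 ]))]
```

View pics/w3.png

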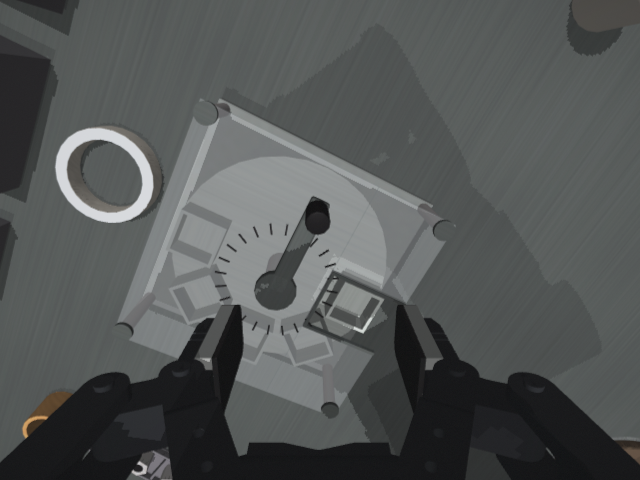

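Cup 1 at (352,300) is square in the window, so the dial is at 0. I refine the magazine centre and look at the nuts.

```bash
python3 - <<'E'
from h import *
np.set_printoptions(precision=4,suppress=True)
T=campose('wrist')
P=np.array([atz('wrist',u,.076,T) for u in [(206,111),(443,231),(330,409),(125,330)]]);print(P,P.mean(0))
print(atz('wrist',(275,290),.1,T), atz('wrist',(352,306),.062,T),atz('wrist',(318,213),.13,T))
s=sense();print(s['tool_pos'],s['qpos'])
E
python3 d.py .56 .19 .26 -20
```

```text
[[ 0.6749 -0.2659  0.076 ]
 [ 0.4634 -0.2641  0.076 ]
 [ 0.4622 -0.0535  0.076 ]
 [ 0.6726 -0.0556  0.076 ]] [ 0.5683 -0.1598  0.076 ]
[ 0.5708 -0.1644  0.1   ] [ 0.4931 -0.1607  0.062 ] [ 0.5733 -0.246   0.13  ]
[ 0.5724 -0.2385  0.2659] [-0.5038  0.4861  1.5183  0.0068  1.1901  2.1715]
pos [ 0.572 -0.239  0.266] psi -63.5 w 0.699 F [ 0.123 -0.274 -0.226] t 10.53
shift now-axes [-38.822 -18.09    1.971] | shift in target axes [-15.818 -39.846   0.587] | turn [ 0.006  0.054 -0.758]
```

```bash

python3 -m handwheel '[[-1,-0.5,-2,0,0.02,0,0],[-2.6,-1.25,-1,0,0.02,0,0],[-2.9,-1.35,0,0,0,0,0],[-2.9,-1.35,0,0,0,0,0],[-2.9,-1.35,0,0,0,0,0],[-2.9,-1.35,0,0,0,0,0],[-2.9,-1.35,0,0,0,0,0],[-2.9,-1.35,0,0,0,0,0],[-2.9,-1.35,0,0,0,0,0],[-2.9,-1.35,0,0,0,0,0],[-2.9,-1.35,0,0,0,0,0],[-2.9,-1.35,0,0,0,0,0],[-2.5,-1.35,0,0,0,0,0],[-1,-0.6,0,0,0,0,0],[0,0,0,0,0,-0.118,0],[0,0,0,0,0,-0.118,0],[0,0,0,0,0,-0.118,0],[0,0,0,0,0,-0.118,0],[0,0,0,0,0,-0.118,0]]'
python3 d.py .56 .19 .30 -9
```

```text
t: 12.12
tool_pos: [0.5569, 0.1377, 0.2674]
orientation: [-0.017, 0.976, -0.211, -0.042]
force: [-0.2, -0.5, 0.2]
width: 1.001
pos [0.557 0.138 0.267] psi -24.4 w 1.001 F [-0.173 -0.503  0.225] t 12.12
shift now-axes [-2.162 -4.935 -3.005] | shift in target axes [-0.515 -5.211 -3.262] | turn [-0.027  0.087 -0.269]
```

```bash

python3 -m handwheel '[[-0.5,-1.6,-1,-0.009,0.029,-0.09,0],[-0.5,-1.6,-1,-0.009,0.029,-0.09,0],[-0.5,-1.6,-1,-0.009,0.029,-0.09,0],[0,0,0,0,0,0,0],[0,0,0,0,0,0,0],[0,0,0,0,0,0,0]]'
python3 d.py .56 .19 .30 -9; python3 w.py w4 nut1:.014 tray:0
python3 d.py .56 .19 .30 -9
```

```text
t: 12.62
tool_pos: [0.5598, 0.1844, 0.2924]
orientation: [0.003, 0.997, -0.071, -0.004]
force: [-0.9, -0.6, 0.8]
width: 1.002
pos [0.56  0.184 0.292] psi -8.1 w 1.002 F [-0.863 -0.599  0.839] t 12.62
shift now-axes [-0.066 -0.55  -0.764] | shift in target axes [-0.069 -0.553 -0.761] | turn [0.006 0.008 0.016]
nut1 [(0.74, array([316., 135.]), array([0.6137, 0.1774, 0.014 ])), (0.68, array([309., 265.]), array([0.4782, 0.2048, 0.014 ])), (0.66, array([321.,  89.]), array([0.6551, 0.1668, 0.014 ])), (0.62, array([311., 225.]), array([0.5234, 0.1963, 0.014 ])), (0.56, array([311., 181.]), array([0.5697, 0.1889, 0.014 ]))]
tray [(0.87, array([312., 182.]), array([0.5665, 0.1888, 0.    ])), (0.52, array([ 44., 221.]), array([0.5653, 0.4836, 0.    ])), (0.41, array([316., 134.]), array([0.6142, 0.1778, 0.    ]))]
pos [0.56  0.184 0.292] psi -8.1 w 1.004 F [ 0.558  0.391 -0.813] t 12.77
shift now-axes [-0.086 -0.585 -0.759] | shift in target axes [-0.088 -0.589 -0.756] | turn [0.006 0.008 0.015]
```

View pics/w4.png

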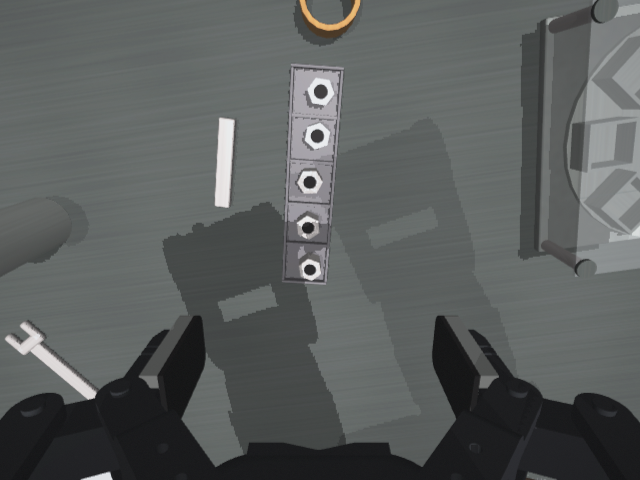

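Five nuts are in the tray, with holes at (320,92), (317,136), (310,182), (308,228) and (310,269). The core and gauge block are nearby. I zoom in for the flat orientations.

```bash
cat > nuts.py <<'E'
import sys
from h import *
from scipy.optimize import minimize
np.set_printoptions(precision=4,suppress=True)
s=sense();T=campose('wrist',s=s);p,_=read_camera('wrist')
M=q2m(s['orientation']);psi=np.degrees(np.arctan2(M[1,0],M[0,0]))
g=cv2.cvtColor(p,cv2.COLOR_BGR2GRAY).astype(float)
# fit dark hole per detection then hexagon edge by gradient
gx=cv2.Sobel(cv2.GaussianBlur(g,(3,3),0),cv2.CV_64F,1,0);gy=cv2.Sobel(cv2.GaussianBlur(g,(3,3),0),cv2.CV_64F,0,1);G=np.hypot(gx,gy)
big=p.copy();out=[]
for r in find_in('wrist','nut1'):
    if r['score']<.35: continue
    c0=atz('wrist',r['point'],.025,T)
    best=None
    for dx in np.arange(-.008,.0081,.001):
        for dy in np.arange(-.008,.0081,.001):
            for a in range(0,60,5):
                cc=c0+[dx,dy,0]
                th=np.radians(a)+np.arange(6)*np.pi/3
                nrm=np.c_[np.cos(th),np.sin(th),0*th]; tan=np.c_[-np.sin(th),np.cos(th),0*th]
                pts=np.concatenate([cc+nrm*.011+tan*k for k in (-.005,-.0025,0,.0025,.005)])
                best_pts=pts
                Ti=T; q=(pts-T[:3,3])@T[:3,:3]; K=np.array(calibration('wrist')['intrinsics']) if 'K' not in globals() else K
                u=K[0,0]*q[:,0]/-q[:,2]+K[0,2]; v=K[1,1]*-q[:,1]/-q[:,2]+K[1,2]
                ok=(u>1)&(u<638)&(v>1)&(v<478)
                if ok.sum()<20: continue
                # brightness inside vs outside
                pin=cc+(pts-cc)*.82; pout=cc+(pts-cc)*1.18
                def val(P):
                    q=(P-T[:3,3])@T[:3,:3];u=K[0,0]*q[:,0]/-q[:,2]+K[0,2]; v=K[1,1]*-q[:,1]/-q[:,2]+K[1,2]
                    return cv2.remap(g.astype(np.float32),u.astype(np.float32)[None],v.astype(np.float32)[None],cv2.INTER_LINEAR)[0]
                sc=np.mean(np.clip(val(pin)-val(pout),-20,60))
                if best is None or sc>best[0]: best=(sc,cc,a,u,v)
    if best is None: continue
    sc,cc,a,u,v=best; out.append((cc,a,sc))
    for x,y in zip(u,v): cv2.circle(big,(int(round(x)),int(round(y))),1,(0,0,255),-1)
    print('det',np.round(r['point']),round(r['score'],2),'nut top centre',cc[:2],'flat normal deg mod60',a,'score',round(sc,1))
cv2.imwrite('pics/%s.png'%sys.argv[1],big)
print('psi',psi.round(1),'pos',s['tool_pos'],'tilt',M[:,2],'t',s['t'])
if len(sys.argv)>2:
    x0,x1,y0,y1=map(int,sys.argv[2:6]); c=big[y0:y1,x0:x1]; f=min(800/(x1-x0),600/(y1-y0)); cv2.imwrite('pics/%s_z.png'%sys.argv[1],cv2.resize(c,None,fx=f,fy=f,interpolation=cv2.INTER_CUBIC))
    c=p[y0:y1,x0:x1];cv2.imwrite('pics/%s_r.png'%sys.argv[1],cv2.resize(c,None,fx=f,fy=f,interpolation=cv2.INTER_CUBIC))
E
time python3 nuts.py n1 250 380 60 290
```

```text
det [310. 227.] 0.83 nut top centre [0.5244 0.1999] flat normal deg mod60 35 score 59.4
det [319.  89.] 0.82 nut top centre [0.6528 0.1681] flat normal deg mod60 40 score 60.0
det [308. 269.] 0.63 nut top centre [0.4766 0.2035] flat normal deg mod60 25 score 60.0
det [310. 181.] 0.63 nut top centre [0.5699 0.1898] flat normal deg mod60 0 score 60.0
det [316. 132.] 0.56 nut top centre [0.6134 0.1756] flat normal deg mod60 5 score 60.0
psi -8.1 pos [0.56   0.184  0.2924] tilt [-0.0089 -0.0051 -0.9999] t 12.7667
real	0m13.961s
user	0m12.895s
sys	0m0.098s
```

View pics/n1_z.png

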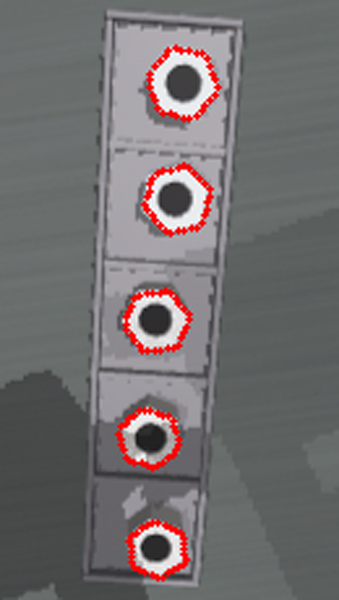

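```bash
sed -i 's/,-20,60))/,-20,250))/; s/range(0,60,5)/range(0,60,4)/' nuts.py; python3 nuts.py n2 250 380 60 290
```

```text
det [308. 225.] 0.98 nut top centre [0.5244 0.1991] flat normal deg mod60 32 score 91.3
det [308. 265.] 0.87 nut top centre [0.4776 0.2033] flat normal deg mod60 36 score 117.4
det [312. 181.] 0.8 nut top centre [0.5701 0.1898] flat normal deg mod60 52 score 103.0
det [315. 138.] 0.75 nut top centre [0.6134 0.1765] flat normal deg mod60 4 score 86.6
det [319.  89.] 0.59 nut top centre [0.6534 0.1682] flat normal deg mod60 40 score 84.3
det [574. 143.] 0.42 nut top centre [ 0.5688 -0.0719] flat normal deg mod60 36 score 5.6
psi -8.1 pos [0.56   0.1842 0.2928] tilt [-0.0081 -0.0049 -1.    ] t 12.8667
```

View pics/n2_z.png

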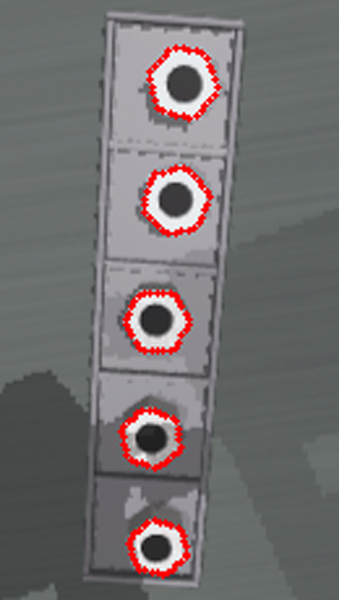

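View pics/n2_r.png

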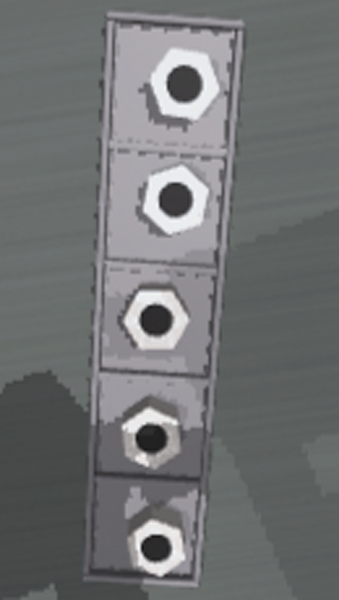

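```bash
python3 d.py .4776 .2033 .032 6
```

```text
pos [0.56  0.184 0.293] psi -8.1 w 0.999 F [-0.187 -0.071  0.074] t 12.97
shift now-axes [-8.245 -0.861 26.158] | shift in target axes [-8.001 -2.734 26.105] | turn [ 0.005  0.008 -0.246]
```

```bash

python3 -m handwheel '[[0,0,0,0.003,0.004,-0.12,0],[0,0,0,0.003,0.004,-0.12,0.4],[-2.5,-0.9,2,0,0,0,0.4],[-2.5,-0.9,3,0,0,0,0.4],[-2.5,-0.8,3,0,0,0,0.4],[0,0,3,0,0,0,0.4],[0,0,3,0,0,0,0.4],[0,0,3,0,0,0,0.4],[0,0,1.5,0,0,0,0.4],[0,0,0,0,0,0,0.4],[0,0,0,0,0,0,0.4]]' 40
python3 d.py .4776 .2033 .032 6; python3 nuts.py n3 
```

```text
t: 13.88
tool_pos: [0.4813, 0.2015, 0.103]
orientation: [-0.001, 0.999, 0.053, 0.004]
force: [0.0, 0.1, 0.4]
width: 0.596
pos [0.481 0.202 0.103] psi 6.1 w 0.596 F [0.02  0.147 0.384] t 13.88
shift now-axes [-0.403 -0.2    7.098] | shift in target axes [-0.35  -0.215  7.1  ] | turn [-0.002 -0.007  0.001]
det [314. 265.] 0.86 nut top centre [0.4787 0.204 ] flat normal deg mod60 36 score 69.7
det [399.  15.] 0.7 nut top centre [0.6019 0.1861] flat normal deg mod60 24 score 57.3
det [331. 188.] 0.59 nut top centre [0.5235 0.1997] flat normal deg mod60 32 score 105.6
psi 6.1 pos [0.4813 0.2015 0.103 ] tilt [ 0.0072  0.0028 -1.    ] t 13.8833
```

View pics/n3.png

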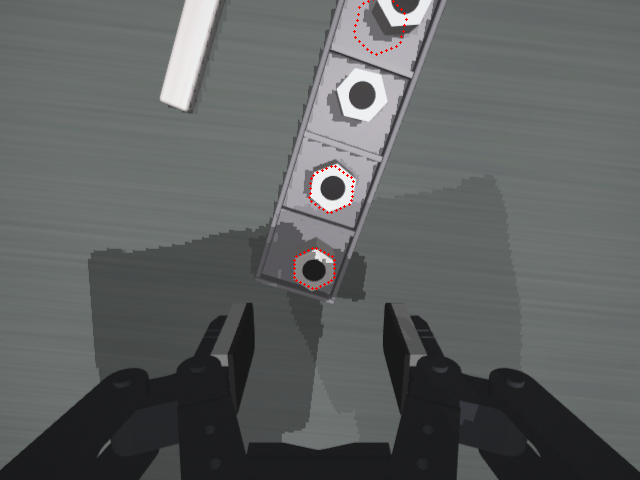

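The nut at (314,270) is aligned with the pads. I descend, close and check the height.

```bash

python3 -m handwheel '[[-0.24,-0.25,2.5,0,-0.006,0,0.4],[0,0,2.5,0,0,0,0.4],[0,0,1.5,0,0,0,0.4],[0,0,0,0,0,0,0.4],[0,0,0,0,0,0,0.4]]' 50
python3 d.py .4787 .204 .032 6
```

```text
t: 14.4
tool_pos: [0.4843, 0.2053, 0.0444]
orientation: [-0.003, 0.999, 0.053, 0.009]
force: [0.6, 0.0, 0.1]
width: 0.603
pos [0.484 0.205 0.044] psi 6.0 w 0.603 F [0.569 0.045 0.08 ] t 14.4
shift now-axes [-0.589  0.072  1.234] | shift in target axes [-0.568  0.067  1.245] | turn [-0.005 -0.017  0.001]
```

```bash

python3 -m handwheel '[[-0.35,0.05,0.6,0,-0.015,0,0.4],[-0.3,0,0.6,0,0,0,0.4],[0,0,0,0,0,0,0.4],[0,0,0,0,0,0,0.4]]' 50
python3 d.py .4787 .204 .032 6
```

```text
t: 14.73
tool_pos: [0.4793, 0.2045, 0.0357]
orientation: [-0.003, 0.999, 0.053, 0.003]
force: [0.3, -0.0, -1.3]
width: 0.602
pos [0.479 0.204 0.036] psi 6.0 w 0.602 F [ 0.308 -0.02  -1.261] t 14.73
shift now-axes [-0.067  0.042  0.365] | shift in target axes [-0.064  0.04   0.366] | turn [-0.006 -0.007  0.   ]
```

```bash

python3 -m handwheel '[[-0.1,0.04,0.38,0,0,0,0.4],[0,0,0,0,0,0,0.6],[0,0,0,0,0,0,1],[0,0,0,0,0,0,1],[0,0,0,0,0,0,1],[0,0,0,0,0,0,1]]' 50
python3 d.py .4787 .204 .032 6
python3 w.py w5; python3 -c "
from h import *
s=sense();print(s['width'])"
```

```text
t: 15.23
tool_pos: [0.4787, 0.2041, 0.0329]
orientation: [-0.003, 0.999, 0.053, 0.004]
force: [0.7, 0.1, -0.6]
width: 0.237
pos [0.479 0.204 0.033] psi 6.0 w 0.237 F [ 0.666  0.068 -0.637] t 15.23
shift now-axes [-0.001  0.012  0.092] | shift in target axes [-0.     0.011  0.092] | turn [-0.006 -0.009  0.001]
0.23532347504957418
```

View pics/w5.png

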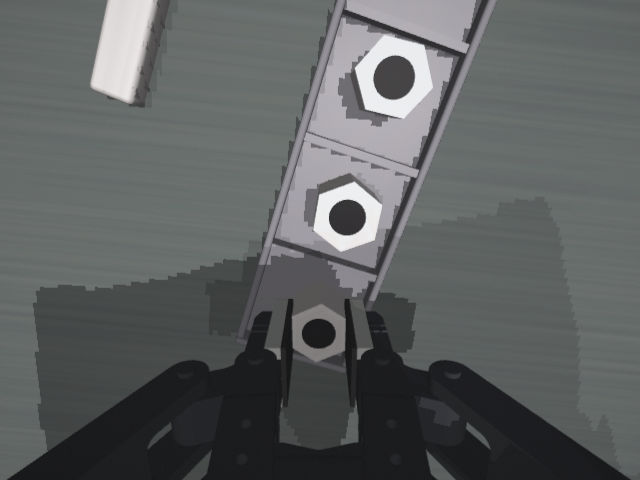

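Nut held at (319,333), width 0.237. I lift, turn to ψ=90 and carry it to the window.

```bash

python3 -m handwheel '[[0,0,-1,0,0,0,1],[0,0,-3,0,0,0,1],[0,0,-3,0,0,0,1],[0,0,-3,0,0,-0.118,1],[0,0,-2,0,0,-0.118,1],[0,0,0,0,0,-0.118,1],[0,0,0,0,0,-0.118,1],[0,0,0,0,0,-0.118,1],[0,0,0,0,0,-0.118,1],[0,0,0,0,0,-0.118,1],[0,0,0,0,0,-0.118,1],[0,0,0,0,0,-0.118,1],[0,0,0,0,0,-0.118,1],[0,0,0,0,0,-0.118,1],[0,0,0,0,0,-0.118,1],[0,0,0,0,0,0,1]]' 50
python3 d.py .4895 -.162 .15 90
```

```text
t: 16.62
tool_pos: [0.4759, 0.2027, 0.1701]
orientation: [0.002, 0.7, 0.714, 0.007]
force: [0.4, 0.8, -0.4]
width: 0.236
pos [0.476 0.203 0.17 ] psi 91.2 w 0.236 F [ 0.445  0.798 -0.406] t 16.62
shift now-axes [-36.509   0.592   1.726] | shift in target axes [-36.474   1.358   2.008] | turn [ 0.013 -0.008  0.02 ]
```

```bash

python3 -m handwheel '[[-1.5,0.1,0,0.006,-0.004,0.01,1],[-2.9,0.1,0,0,0,0.01,1],[-2.9,0.1,0,0,0,0,1],[-2.9,0.1,0,0,0,0,1],[-2.9,0.1,0,0,0,0,1],[-2.9,0.1,0,0,0,0,1],[-2.9,0.1,0,0,0,0,1],[-2.9,0.1,0,0,0,0,1],[-2.9,0.1,0,0,0,0,1],[-2.9,0.1,0,0,0,0,1],[-2.9,0,0,0,0,0,1],[-2.5,0,0,0,0,0,1],[-1.5,0,0,0,0,0,1],[0,0,0,0,0,0,1],[0,0,0,0,0,0,1]]' 50
python3 d.py .4895 -.162 .15 90; python3 w.py w6 window:.076 cup1:.039;python3 d.py .4895 -.162 .15 90
```

```text
t: 17.87
tool_pos: [0.4765, -0.1578, 0.176]
orientation: [0.003, 0.729, 0.684, 0.006]
force: [0.2, -0.2, 0.7]
width: 0.237
pos [ 0.476 -0.158  0.176] psi 86.3 w 0.237 F [ 0.202 -0.179  0.724] t 17.87
shift now-axes [-0.348  1.294  2.614] | shift in target axes [-0.422  1.304  2.598] | turn [ 0.013 -0.004 -0.064]
window [(0.74, array([342., 253.]), array([ 0.4927, -0.1606,  0.076 ]))]
cup1 [(0.96, array([339., 234.]), array([ 0.4932, -0.1603,  0.039 ])), (0.65, array([436., 214.]), array([ 0.5602, -0.1505,  0.039 ]))]
pos [ 0.477 -0.157  0.176] psi 86.6 w 0.242 F [ 0.292  0.424 -0.844] t 18.02
shift now-axes [-0.477  1.279  2.605] | shift in target axes [-0.544  1.282  2.59 ] | turn [ 0.013 -0.004 -0.06 ]
```

View pics/w6.png

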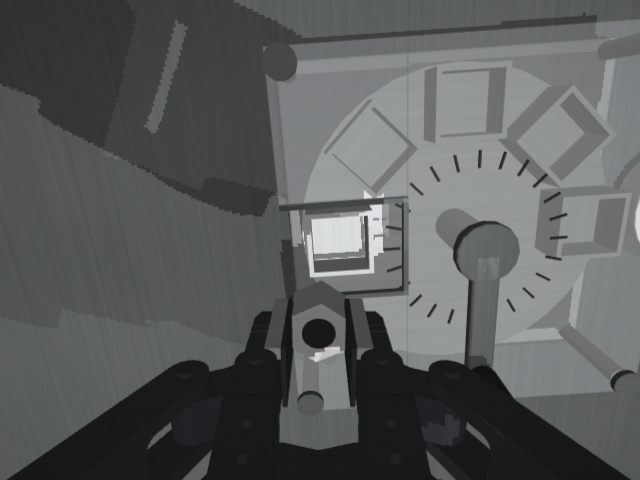

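The cup under the window is centred at about (339,237). The nut hangs at (319,333) and needs to go about +15 mm in x.

```bash

python3 -m handwheel '[[-0.3,1.5,1.5,0.012,0,-0.06,1],[0,0,2.3,0,0,0,1],[0,0,2,0,0,0,1],[0,0,0,0,0,0,1],[0,0,0,0,0,0,1]]' 50
python3 d.py .492 -.161 .081 90; python3 w.py w7 cup1:.039
```

```text
t: 18.43
tool_pos: [0.4935, -0.1554, 0.1181]
orientation: [0.0, 0.705, 0.709, 0.002]
force: [0.6, -0.2, -0.0]
width: 0.243
pos [ 0.494 -0.155  0.118] psi 90.4 w 0.243 F [ 0.638 -0.165 -0.007] t 18.43
shift now-axes [-0.57  -0.165  3.709] | shift in target axes [-0.561 -0.151  3.711] | turn [ 0.003 -0.003  0.006]
cup1 [(0.97, array([316., 269.]), array([ 0.4932, -0.1596,  0.039 ]))]
```

View pics/w7.png

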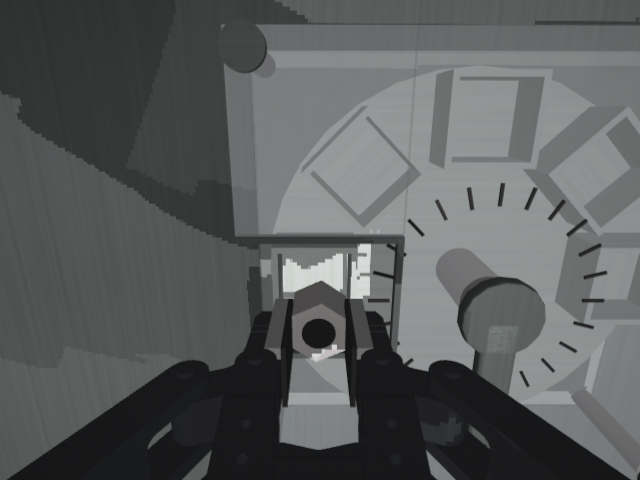

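```bash

python3 -m handwheel '[[-0.3,-0.1,1.2,0,0,0,1],[-0.2,-0.1,1.2,0,0,0,1],[0,0,0.7,0,0,0,1],[0,0,0,0,0,0,1],[0,0,0,0,0,0,1]]' 50
python3 d.py .492 -.161 .081 90
```

```text
t: 18.95
tool_pos: [0.4938, -0.1605, 0.0923]
orientation: [0.004, 0.705, 0.709, 0.004]
force: [-0.1, -0.2, -0.4]
width: 0.234
pos [ 0.494 -0.16   0.092] psi 90.4 w 0.234 F [-0.059 -0.21  -0.382] t 18.95
shift now-axes [-0.05  -0.191  1.128] | shift in target axes [-0.052 -0.178  1.13 ] | turn [0.011 0.001 0.007]
```

```bash

python3 -m handwheel '[[0,-0.2,0.6,0.01,0,0,1],[0,-0.1,0.6,0,0,0,1],[0,0,0.15,0,0,0,1],[0,0,0,0,0,0,1],[0,0,0,0,0,0,1]]' 50
python3 d.py .492 -.161 .081 90
```

```text
t: 19.37
tool_pos: [0.4913, -0.1605, 0.0795]
orientation: [0.002, 0.705, 0.709, 0.0]
force: [-0.8, 0.1, -0.2]
width: 0.238
pos [ 0.491 -0.161  0.08 ] psi 90.4 w 0.238 F [-0.831  0.133 -0.242] t 19.37
shift now-axes [-0.05   0.069 -0.145] | shift in target axes [-0.05   0.069 -0.145] | turn [0.003 0.002 0.007]
```

```bash

python3 -m handwheel '[[0,0,0,0,0,0,0.6],[0,0,0,0,0,0,0.6],[0,0,0,0,0,0,0.6],[0,0,-1,0,0,0,0.6],[0,0,-3,0,0,0,0.6],[0,0,-3,0,0,0,0.6],[0,0,-3,0,0,0,0.6],[0,0,-2,0,0,0,0.6],[0,0,0,0,0,0,0.4],[0,0,0,0,0,0,0.4]]' 50
python3 d.py .492 -.161 .16 90; python3 w.py w8 nut1:.05 knob:.113;
```

```text
t: 20.2
tool_pos: [0.4905, -0.16, 0.209]
orientation: [0.002, 0.705, 0.709, 0.0]
force: [0.3, 0.5, 0.4]
width: 0.599
pos [ 0.49  -0.16   0.209] psi 90.4 w 0.599 F [0.259 0.495 0.357] t 20.2
shift now-axes [-0.091  0.135  4.902] | shift in target axes [-0.103  0.15   4.901] | turn [0.003 0.003 0.007]
nut1 [(0.83, array([319., 226.]), array([ 0.4921, -0.1631,  0.05  ]))]
knob [(0.86, array([440., 366.]), array([ 0.5718, -0.2397,  0.113 ]))]
```

View pics/w8.png

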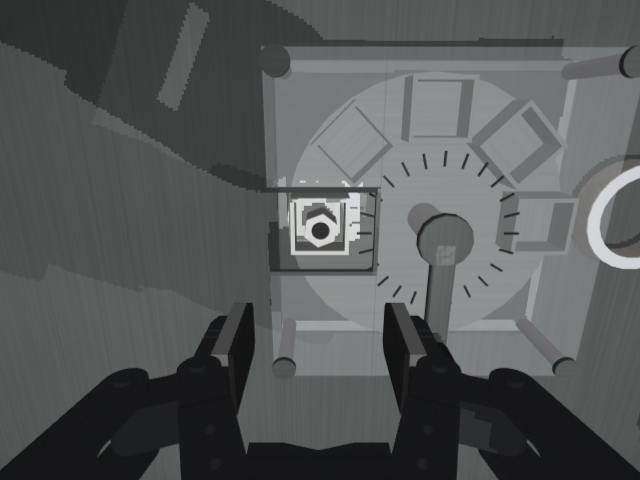

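Nut 1 sits upright in cup 1 at (319,230). The knob is at (440,366), so I go to it.

```bash
sed -i 's/.5702,-.1635/.571,-.161/' k.py
python3 -m handwheel '[[-2.6,2.6,0,0,0,0,0.4],[-2.6,2.6,0,0,0,0,0.4],[-2.5,2.6,1,0,0,0,0.4],[0,0,2,0,0,0,0.4],[0,0,2,0,0,0,0.4],[0,0,1,0,0,0,0.4],[0,0,0,0,0,0,0.4],[0,0,0,0,0,0,0.4]]' 40
python3 d.py .5715 -.2405 .119 90
```

```text
t: 21.02
tool_pos: [0.5684, -0.238, 0.135]
orientation: [-0.007, 0.705, 0.71, -0.003]
force: [0.1, -0.0, -0.4]
width: 0.598
pos [ 0.568 -0.238  0.135] psi 90.4 w 0.598 F [ 0.075 -0.032 -0.38 ] t 21.02
shift now-axes [-0.258  0.331  1.598] | shift in target axes [-0.246  0.311  1.604] | turn [-0.014 -0.006  0.007]
```

```bash

python3 -m handwheel '[[-0.15,0.2,0.8,-0.014,-0.006,0,0.4],[-0.1,0.1,0.8,0,0,0,0.4],[0,0,0,0,0,0,0.6],[0,0,0,0,0,0,1],[0,0,0,0,0,0,1],[0,0,0,0,0,0,1],[0,0,0,0,0,0,1],[0.05,0.9,0,0,0,-0.112,1],[0.05,0.9,0,0,0,-0.112,1],[0.05,0.9,0,0,0,-0.112,1],[0.05,0.9,0,0,0,-0.112,1],[0,0,0,0,0,0,1]]' 40
python3 k.py
```

```text
t: 22.02
tool_pos: [0.6072, -0.2315, 0.121]
orientation: [0.0, 0.521, 0.853, 0.0]
force: [2.8, 0.6, -4.7]
width: 0.193
theta -62.8 r 0.0792 dial 27.2 psi 117.2 phi 179.9 z 0.121 F [ 2.8  0.6 -4.7] w 0.193 t 22.0167 tilt [ 0.001  0.001 -1.   ]
```

Tracking well. About 18° remain.

```bash

python3 -m handwheel '[[0.05,0.9,0,0,0,-0.112,1],[0.05,0.9,0,0,0,-0.112,1],[0.05,0.75,0,0,0,-0.09,1],[0,0,0,0,0,0,1]]' 40
python3 k.py
```

```text
t: 22.35
tool_pos: [0.6287, -0.216, 0.1209]
orientation: [0.001, 0.377, 0.926, 0.0]
force: [2.4, 0.7, -4.1]
width: 0.192
theta -43.6 r 0.0797 dial 46.4 psi 135.8 phi 179.3 z 0.1209 F [ 2.4  0.7 -4.1] w 0.192 t 22.35 tilt [ 0.001  0.    -1.   ]
```

```bash

python3 -m handwheel '[[0,0,0,0,0,0,0.4],[0,0,0,0,0,0,0.4],[0,0,0,0,0,0,0.4],[0,0,-2,0,0,0,0.4],[0,0,-3,0,0,0,0.4],[0,0,-3,0,0,0,0.4],[0,0,-3,0,0,-0.118,0.4],[0,0,0,0,0,-0.118,0.4],[0,0,0,0,0,-0.118,0.4],[0,0,0,0,0,-0.118,0.4],[0,0,0,0,0,-0.118,0.4],[0,0,0,0,0,-0.118,0.4],[0,0,0,0,0,-0.1,0.4],[0,0,0,0,0,0,0.4]]' 40
python3 d.py .5244 .1991 .1 182; python3 w.py w9 cup1:.039 knob:.113
```

```text
t: 23.52
tool_pos: [0.6239, -0.2195, 0.2432]
orientation: [0.002, -0.02, 1.0, -0.001]
force: [0.4, 0.5, 0.2]
width: 0.598
pos [ 0.624 -0.22   0.243] psi -177.7 w 0.598 F [0.42  0.476 0.244] t 23.52
shift now-axes [ 8.3   42.265 14.194] | shift in target axes [ 8.487 42.186 14.316] | turn [-0.002  0.004  0.006]
cup1 [(0.85, array([404.,  36.]), array([ 0.4911, -0.1613,  0.039 ]))]
knob [(0.85, array([322., 241.]), array([ 0.6302, -0.2168,  0.113 ]))]
```

View pics/w9.png

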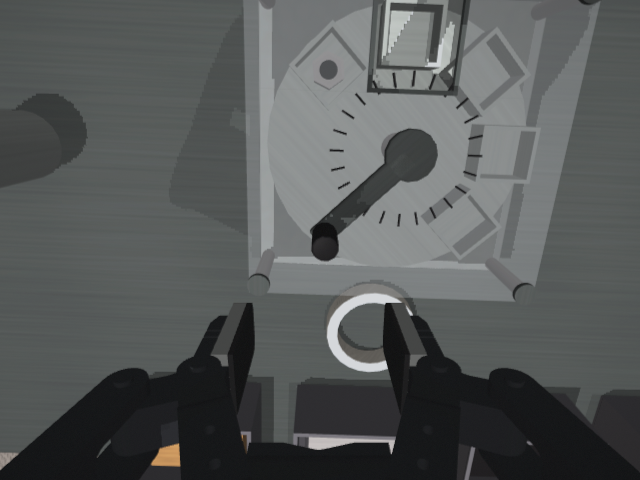

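Cup 2 is under the window at (410,35), with nut 1 beside it at (328,70). I move on to the second nut.

```bash

python3 -m handwheel '[[0.5,1.5,0,0,0,0,0.4],[0.55,2.8,0,0,0,0,0.4],[0.55,2.8,0,0,0,0,0.4],[0.55,2.8,0,0,0,0,0.4],[0.55,2.8,0,0,0,0,0.4],[0.55,2.8,0,0,0,0,0.4],[0.55,2.8,0,0,0,0,0.4],[0.55,2.8,0,0,0,0,0.4],[0.55,2.8,0,0,0,0,0.4],[0.55,2.8,0,0,0,0,0.4],[0.55,2.8,0,0,0,0,0.4],[0.55,2.8,2,0,0,0,0.4],[0.55,2.8,2,0,0,0,0.4],[0.4,2.5,2,0,0,0,0.4],[0.4,2,2,0,0,0,0.4],[0,0,2,0,0,0,0.4],[0,0,2,0,0,0,0.4],[0,0,0,0,0,0,0.4],[0,0,0,0,0,0,0.4]]' 40
python3 d.py .5244 .1991 .1 182; python3 nuts.py n4
```

```text
t: 25.25
tool_pos: [0.5391, 0.1928, 0.119]
orientation: [0.005, 0.02, 1.0, -0.001]
force: [0.1, 0.1, 0.2]
width: 0.606
pos [0.539 0.193 0.119] psi 177.7 w 0.606 F [0.148 0.082 0.18 ] t 25.25
shift now-axes [1.513 0.569 1.88 ] | shift in target axes [1.447 0.677 1.896] | turn [-0.002  0.01  -0.075]
det [290. 399.] 0.97 nut top centre [0.6533 0.1675] flat normal deg mod60 44 score 133.4
det [298. 350.] 0.77 nut top centre [0.6148 0.1769] flat normal deg mod60 0 score 127.7
det [330. 227.] 0.71 nut top centre [0.525  0.1992] flat normal deg mod60 44 score 50.8
det [318. 293.] 0.69 nut top centre [0.5714 0.1894] flat normal deg mod60 56 score 112.4
psi 177.7 pos [0.5391 0.1928 0.119 ] tilt [ 0.0103 -0.0017 -0.9999] t 25.25
```

View pics/n4.png

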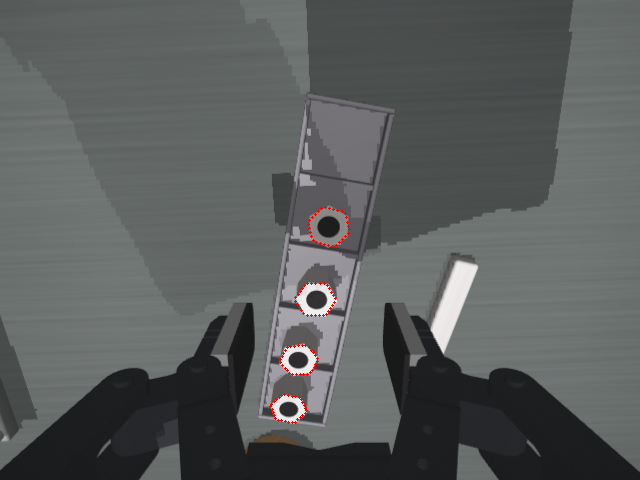

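```bash

python3 -m handwheel '[[1.45,0.6,0,0,0.01,-0.075,0.4],[0.1,0,2.3,0,0,0,0.4],[0.1,0,2.3,0,0,0,0.4],[0.1,0,1.5,0,0,0,0.4],[0,0,0,0,0,0,0.4],[0,0,0,0,0,0,0.4]]' 50
python3 d.py .525 .1992 .032 182
```

```text
t: 25.85
tool_pos: [0.527, 0.198, 0.0659]
orientation: [0.008, -0.015, 1.0, 0.001]
force: [-0.1, 0.1, 0.1]
width: 0.601
pos [0.527 0.198 0.066] psi -178.3 w 0.601 F [-0.06   0.134  0.134] t 25.85
shift now-axes [0.25  0.117 3.382] | shift in target axes [0.196 0.124 3.385] | turn [ 0.002  0.016 -0.005]
```

```bash

python3 -m handwheel '[[0.2,0.1,1.2,0,0.014,0,0.4],[0.1,0,1.2,0,0,0,0.4],[0.1,0,0.6,0,0,0,0.4],[0,0,0,0,0,0,0.4],[0,0,0,0,0,0,0.4]]' 50
python3 d.py .525 .1992 .032 182;python3 w.py w10
```

```text
t: 26.27
tool_pos: [0.5251, 0.1989, 0.037]
orientation: [0.003, -0.014, 1.0, 0.002]
force: [-0.9, 0.4, 0.4]
width: 0.6
pos [0.525 0.199 0.037] psi -178.4 w 0.6 F [-0.878  0.427  0.416] t 26.27
shift now-axes [0.017 0.03  0.497] | shift in target axes [0.014 0.032 0.497] | turn [ 0.003  0.006 -0.007]
```

View pics/w10.png

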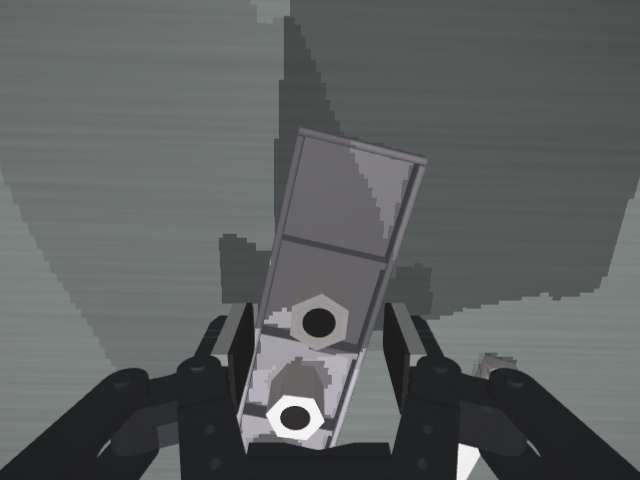

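The nut at (319,322) is centred between the pads with its flats aligned. I close and lift.

```bash

python3 -m handwheel '[[0.05,0.03,0.48,0,0.004,0,0.4],[0,0,0,0,0,0,0.6],[0,0,0,0,0,0,1],[0,0,0,0,0,0,1],[0,0,0,0,0,0,1],[0,0,0,0,0,0,1],[0,0,-1,0,0,0,1],[0,0,-3,0,0,0,1],[0,0,-3,0,0,0,1],[0,0,-3,0,0,0.118,1],[0,0,-2.5,0,0,0.118,1],[0,0,0,0,0,0.118,1],[0,0,0,0,0,0.118,1],[0,0,0,0,0,0.118,1],[0,0,0,0,0,0.118,1],[0,0,0,0,0,0.118,1],[0,0,0,0,0,0.118,1],[0,0,0,0,0,0.118,1],[0,0,0,0,0,0.118,1],[0,0,0,0,0,0.118,1]]' 50
python3 d.py .492 -.161 .15 90
```

```text
t: 27.98
tool_pos: [0.5234, 0.1987, 0.1753]
orientation: [0.002, 0.616, 0.788, 0.005]
force: [0.2, 0.1, -0.6]
width: 0.241
pos [0.523 0.199 0.175] psi 104.0 w 0.241 F [ 0.178  0.092 -0.614] t 27.98
shift now-axes [-34.161 -11.747   2.333] | shift in target axes [-35.974  -3.142   2.531] | turn [ 0.01  -0.004  0.243]
```

```bash

python3 -m handwheel '[[0,0,0,0.005,-0.002,0.118,1],[0,0,0,0.005,-0.002,0.118,1],[-1.5,-0.15,0,0,0,0,1],[-2.9,-0.15,0,0,0,0,1],[-2.9,-0.15,0,0,0,0,1],[-2.9,-0.15,0,0,0,0,1],[-2.9,-0.15,0,0,0,0,1],[-2.9,-0.15,0,0,0,0,1],[-2.9,-0.15,0,0,0,0,1],[-2.9,-0.15,0,0,0,0,1],[-2.9,-0.15,0,0,0,0,1],[-2.9,-0.15,0,0,0,0,1],[-2.9,-0.15,0,0,0,0,1],[-2.5,-0.15,0,0,0,0,1],[-1.4,-0.15,0,0,0,0,1],[0,0,0,0,0,0,1],[0,0,0,0,0,0,1]]' 50
python3 d.py .492 -.161 .12 90
```

```text
t: 29.4
tool_pos: [0.4956, -0.16, 0.1886]
orientation: [0.004, 0.712, 0.703, 0.003]
force: [-0.6, 0.2, -0.4]
width: 0.238
pos [ 0.496 -0.16   0.189] psi 89.3 w 0.238 F [-0.65   0.225 -0.39 ] t 29.4
shift now-axes [-0.087 -0.427  6.855] | shift in target axes [-0.096 -0.36   6.859] | turn [ 0.01   0.002 -0.013]
```

```bash

python3 -m handwheel '[[-0.1,-0.3,2,0.01,0,0,1],[0,-0.1,2.5,0,0,0,1],[0,-0.1,1.8,0,0,0,1],[0,0,0,0,0,0,1],[0,0,0,0,0,0,1]]' 50
python3 d.py .492 -.161 .081 90; python3 w.py w11 
```

```text
t: 29.82
tool_pos: [0.4917, -0.1576, 0.127]
orientation: [0.003, 0.711, 0.703, 0.0]
force: [-0.2, 0.8, 0.0]
width: 0.233
pos [ 0.492 -0.158  0.127] psi 89.4 w 0.233 F [-0.155  0.789  0.038] t 29.82
shift now-axes [-0.323  0.02   4.602] | shift in target axes [-0.339  0.033  4.6  ] | turn [ 0.004  0.003 -0.01 ]
```

View pics/w11.png

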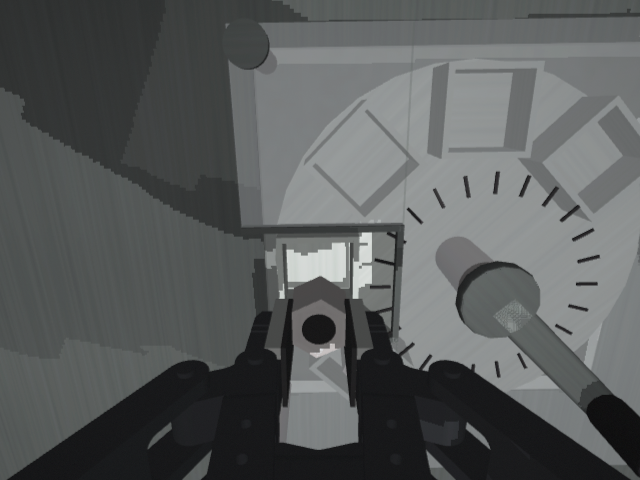

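The nut at (319,329) lines up with the empty cup 2, whose centre is at about x=318. I lower it.

```bash

python3 -m handwheel '[[-0.15,0,1.5,0.004,0.002,0,1],[-0.15,-0.05,1.4,0,0,0,1],[0,0,0.6,0,0,0,1],[0,0,0,0,0,0,1],[0,0,0,0,0,0,1]]' 50
python3 d.py .492 -.161 .081 90
```

```text
t: 30.28
tool_pos: [0.494, -0.1596, 0.097]
orientation: [0.004, 0.71, 0.704, 0.001]
force: [0.8, -0.5, -0.5]
width: 0.238
pos [ 0.494 -0.16   0.097] psi 89.6 w 0.238 F [ 0.755 -0.526 -0.509] t 30.28
shift now-axes [-0.137 -0.214  1.596] | shift in target axes [-0.143 -0.204  1.597] | turn [ 0.007  0.005 -0.007]
```

```bash

python3 -m handwheel '[[-0.1,-0.25,0.8,0.006,0.004,0,1],[0,-0.1,0.8,0,0,0,1],[0,0,0.1,0,0,0,1],[0,0,0,0,0,0,1],[0,0,0,0,0,0,1]]' 50
python3 d.py .492 -.161 .081 90
```

```text
t: 30.7
tool_pos: [0.4911, -0.1607, 0.0807]
orientation: [0.002, 0.71, 0.705, 0.001]
force: [0.2, -0.2, 0.3]
width: 0.237
pos [ 0.491 -0.161  0.081] psi 89.6 w 0.237 F [ 0.183 -0.242  0.293] t 30.7
shift now-axes [-0.03   0.086 -0.026] | shift in target axes [-0.031  0.085 -0.026] | turn [ 0.003  0.002 -0.007]
```

```bash

python3 -m handwheel '[[0,0,0,0,0,0,0.6],[0,0,0,0,0,0,0.6],[0,0,0,0,0,0,0.6],[0,0,-1,0,0,0,0.6],[0,0,-3,0,0,0,0.6],[0,0,-3,0,0,0,0.6],[0,0,-3,0,0,0,0.6],[0,0,-2,0,0,0,0.6],[0,0,0,0,0,0,0.4],[0,0,0,0,0,0,0.4]]' 50
python3 w.py w12 nut1:.05 knob:.113;python3 d.py .628 -.218 .12 135
```

```text
t: 31.53
tool_pos: [0.4903, -0.1603, 0.2105]
orientation: [0.002, 0.71, 0.705, 0.001]
force: [-0.8, -0.6, -0.2]
width: 0.598
nut1 [(0.95, array([322., 222.]), array([ 0.4942, -0.1606,  0.05  ]))]
knob [(0.64, array([536., 333.]), array([ 0.631 , -0.2179,  0.113 ]))]
pos [ 0.49  -0.16   0.209] psi 89.6 w 0.601 F [ 0.598 -0.159  0.275] t 31.68
shift now-axes [-5.679 13.833  8.878] | shift in target axes [-13.848   5.669   8.86 ] | turn [ 0.001  0.001 -0.793]
```

View pics/w12.png

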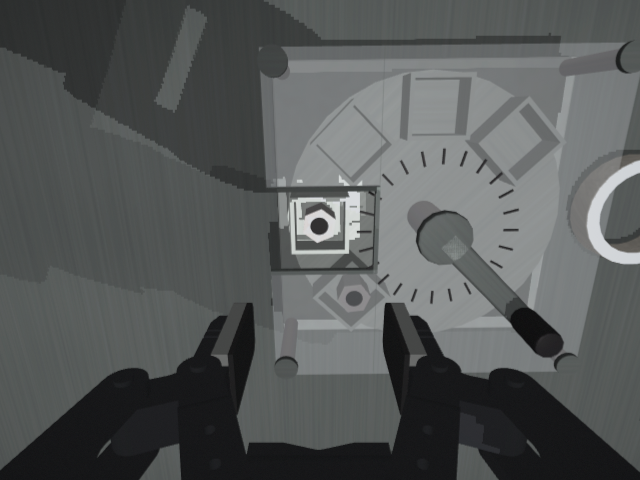

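Nut 2 is seated in cup 2 at (320,226), and the knob is at (536,333). I go to the knob.

```bash

python3 -m handwheel '[[-1.1,2.7,0,0,0,0,0.4],[-1.1,2.7,0,0,0,0,0.4],[-1.1,2.7,0,0,0,0,0.4],[-1.1,2.7,0,0,0,0,0.4],[-1.1,2.7,0,0,0,0,0.4],[0,0,0,0,0,-0.113,0.4],[0,0,0,0,0,-0.113,0.4],[0,0,1,0,0,-0.113,0.4],[0,0,1.5,0,0,-0.113,0.4],[0,0,1.5,0,0,-0.113,0.4],[0,0,1.5,0,0,-0.113,0.4],[0,0,1,0,0,-0.113,0.4],[0,0,0,0,0,0,0.4],[0,0,0,0,0,0,0.4]]' 40
python3 d.py .629 -.218 .12 135
```

```text
t: 32.85
tool_pos: [0.6236, -0.2157, 0.1173]
orientation: [-0.017, 0.368, 0.93, 0.001]
force: [0.2, -0.1, -1.0]
width: 0.602
pos [ 0.624 -0.216  0.117] psi 136.8 w 0.602 F [ 0.177 -0.122 -0.985] t 32.85
shift now-axes [-0.539  0.199 -0.288] | shift in target axes [-0.541  0.22  -0.269] | turn [-0.011 -0.032  0.032]
```

```bash

python3 -m handwheel '[[-0.5,0.2,-0.3,-0.01,-0.03,0.02,0.4],[0,0,0,0,0,0,0.5],[0,0,0,0,0,0,0.8],[0,0,0,0,0,0,1],[0,0,0,0,0,0,1],[0,0,0,0,0,0,1],[0,0,0,0,0,0,1]]' 40
python3 k.py
python3 -m handwheel '[[0.05,0.9,0,0,0,-0.112,1],[0.05,0.9,0,0,0,-0.112,1],[0.05,0.9,0,0,0,-0.112,1],[0.05,0.9,0,0,0,-0.112,1],[0,0,0,0,0,0,1]]' 40
python3 k.py
```

```text
t: 33.43
tool_pos: [0.6289, -0.2172, 0.1196]
orientation: [-0.002, 0.383, 0.924, 0.0]
force: [1.8, 0.5, -1.5]
width: 0.199
theta -44.2 r 0.0807 dial 45.8 psi 134.9 phi 179.1 z 0.1196 F [ 1.8  0.5 -1.5] w 0.199 t 33.4333 tilt [-0.004  0.003 -1.   ]
t: 33.85
tool_pos: [0.6484, -0.1864, 0.1196]
orientation: [-0.003, 0.16, 0.987, 0.001]
force: [1.2, 2.7, -0.9]
width: 0.193
theta -18.2 r 0.0815 dial 71.8 psi 161.5 phi 179.7 z 0.1196 F [ 1.2  2.7 -0.9] w 0.193 t 33.85 tilt [-0.005  0.003 -1.   ]
```

```bash

python3 -m handwheel '[[0.05,0.9,0,0,0,-0.112,1],[0.05,0.9,0,0,0,-0.112,1],[0.05,0.8,0,0,0,-0.095,1],[0,0,0,0,0,0,1]]' 40
python3 k.py
```

```text
t: 34.18
tool_pos: [0.6531, -0.1593, 0.1196]
orientation: [-0.002, -0.004, 1.0, 0.002]
force: [1.5, 4.3, -0.7]
width: 0.197
theta 1.2 r 0.0821 dial 91.2 psi -179.6 phi -180.7 z 0.1196 F [ 1.5  4.3 -0.7] w 0.197 t 34.1833 tilt [-0.004  0.004 -1.   ]
```

```bash

python3 -m handwheel '[[0,0,0,0,0,0,0.4],[0,0,0,0,0,0,0.4],[0,0,0,0,0,0,0.4],[0,0,-2,0,0,0,0.4],[0,0,-3,0,0,0,0.4],[0,0,-3,0,0,0,0.4],[0.6,2,-1,0,0,0,0.4],[0.6,2.8,0,0,0,0,0.4],[0.6,2.8,0,0,0,0,0.4],[0.6,2.8,0,0,0,0,0.4],[0.6,2.8,0,0,0,0,0.4],[0.6,2.8,0,0,0,0,0.4],[0.6,2.8,0,0,0,0,0.4],[0.6,2.8,0,0,0,0,0.4],[0.6,2.8,0,0,0,0,0.4],[0.6,2.8,0,0,0,0,0.4],[0.6,2.8,0,0,0,0,0.4],[0.6,2.8,0,0,0,0,0.4],[0.5,2,0,0,0,0,0.4],[0,0,0,0,0,0,0.4]]' 40
python3 d.py .5707 .1895 .12 144; python3 w.py w13 cup1:.039
python3 - <<'E'
from h import *
p,_=read_camera('side');cv2.imwrite('pics/s13.png',cv2.resize(p[170:370,225:390],None,fx=3,fy=3,interpolation=cv2.INTER_CUBIC))
E
```

```text
t: 35.85
tool_pos: [0.579, 0.1923, 0.2184]
orientation: [-0.001, 0.02, 1.0, -0.0]
force: [0.0, -0.5, -0.7]
width: 0.601
pos [0.579 0.192 0.218] psi 177.7 w 0.601 F [ 0.02  -0.501 -0.652] t 35.85
shift now-axes [ 0.808 -0.308  9.838] | shift in target axes [ 0.511 -0.713  9.837] | turn [-0.    -0.001  0.589]
cup1 []
```

View pics/s13.png

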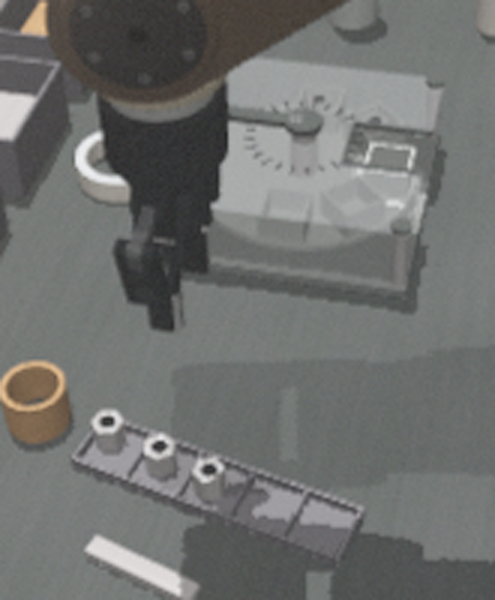

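The side view shows cup 3 squared in the window at (390,155) and three nuts left in the tray. I go on to the third nut.

```bash

python3 -m handwheel '[[0,0,0,0,0,0.118,0.4],[0,0,1,0,0,0.118,0.4],[0,0,2,0,0,0.118,0.4],[0,0,2,0,0,0.118,0.4],[0.25,-0.35,2,0,0,0.105,0.4],[0.25,-0.35,2,0,0,0,0.4],[0,0,0,0,0,0,0.4],[0,0,0,0,0,0,0.4]]' 40
python3 d.py .5707 .1895 .032 144; python3 nuts.py n5
```

```text
t: 36.67
tool_pos: [0.5763, 0.1736, 0.127]
orientation: [0.002, 0.325, 0.946, -0.0]
force: [-0.3, -0.2, 0.5]
width: 0.601
pos [0.576 0.174 0.127] psi 142.1 w 0.601 F [-0.29  -0.208  0.466] t 36.67
shift now-axes [1.454 0.905 9.494] | shift in target axes [1.39  0.959 9.498] | turn [ 0.001  0.003 -0.034]
det [335. 220.] 0.88 nut top centre [0.5703 0.1902] flat normal deg mod60 56 score 31.2
det [374. 342.] 0.71 nut top centre [0.6596 0.1607] flat normal deg mod60 52 score 78.0
det [356. 281.] 0.56 nut top centre [0.6139 0.1752] flat normal deg mod60 8 score 116.4
psi 142.1 pos [0.5763 0.1736 0.127 ] tilt [ 0.0031 -0.0016 -1.    ] t 36.6667
```

View pics/n5.png

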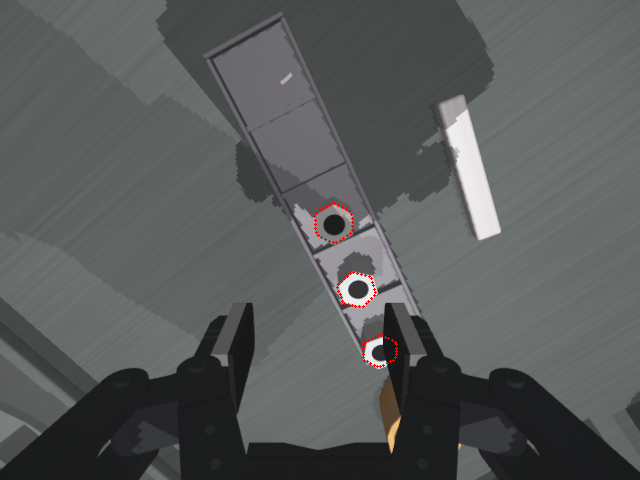

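```bash

python3 -m handwheel '[[1.5,0.95,0,0,0,-0.03,0.4],[0.05,0,2.3,0,0,0,0.4],[0.1,0,2.3,0,0,0,0.4],[0.1,0,2,0,0,0,0.4],[0,0,0,0,0,0,0.4],[0,0,0,0,0,0,0.4]]' 50
python3 d.py .5703 .1902 .032 144
```

```text
t: 37.27
tool_pos: [0.5749, 0.1926, 0.0689]
orientation: [0.009, 0.309, 0.951, 0.004]
force: [0.7, -0.3, 0.4]
width: 0.598
pos [0.575 0.193 0.069] psi 144.0 w 0.598 F [ 0.668 -0.309  0.357] t 37.27
shift now-axes [ 0.284 -0.507  3.685] | shift in target axes [ 0.23  -0.459  3.695] | turn [ 0.013  0.015 -0.   ]
```

```bash

python3 -m handwheel '[[0.2,-0.45,1.2,0.013,0.015,0,0.4],[0.1,-0.1,1.2,0,0,0,0.4],[0.05,-0.05,0.9,0,0,0,0.4],[0,0,0,0,0,0,0.4],[0,0,0,0,0,0,0.4]]' 50
python3 d.py .5703 .1902 .032 144;python3 w.py w14
```

```text
t: 37.68
tool_pos: [0.5705, 0.1894, 0.0373]
orientation: [0.002, 0.309, 0.951, 0.001]
force: [-0.8, -0.6, 0.1]
width: 0.601
pos [0.571 0.189 0.037] psi 144.0 w 0.601 F [-0.827 -0.611  0.136] t 37.68
shift now-axes [0.066 0.048 0.533] | shift in target axes [0.065 0.05  0.533] | turn [ 0.003  0.002 -0.   ]
```

View pics/w14.png

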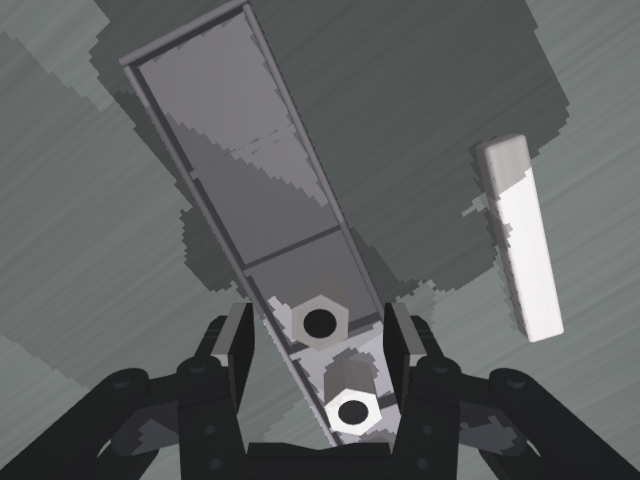

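The nut at (320,322) is centred and aligned. I grasp, lift and turn.

```bash

python3 -m handwheel '[[0.06,0.04,0.5,0.003,0.002,0,0.4],[0,0,0,0,0,0,0.6],[0,0,0,0,0,0,1],[0,0,0,0,0,0,1],[0,0,0,0,0,0,1],[0,0,0,0,0,0,1],[0,0,-1,0,0,0,1],[0,0,-3,0,0,0,1],[0,0,-3,0,0,0,1],[0,0,-3,0,0,0.118,1],[0,0,-2.5,0,0,0.118,1],[0,0,0,0,0,0.118,1],[0,0,0,0,0,0.118,1],[0,0,0,0,0,0.118,1],[0,0,0,0,0,0.118,1],[0,0,0,0,0,0.118,1],[0,0,0,0,0,0.118,1],[0,0,0,0,0,0,1],[0,0,0,0,0,0,1]]' 50
python3 d.py .492 -.161 .15 90
```

```text
t: 39.32
tool_pos: [0.5698, 0.1903, 0.1748]
orientation: [0.002, 0.722, 0.692, 0.003]
force: [-0.4, -0.4, 0.1]
width: 0.239
pos [0.57  0.19  0.175] psi 87.5 w 0.239 F [-0.385 -0.441  0.099] t 39.32
shift now-axes [-35.438  -6.273   2.367] | shift in target axes [-35.13   -7.779   2.476] | turn [ 0.007 -0.002 -0.043]
```

```bash

python3 -m handwheel '[[-1.5,-0.4,0,0.007,0,-0.043,1],[-2.9,-0.6,0,0,0,0,1],[-2.9,-0.6,0,0,0,0,1],[-2.9,-0.6,0,0,0,0,1],[-2.9,-0.6,0,0,0,0,1],[-2.9,-0.6,0,0,0,0,1],[-2.9,-0.6,0,0,0,0,1],[-2.9,-0.6,0,0,0,0,1],[-2.9,-0.6,0,0,0,0,1],[-2.9,-0.6,0,0,0,0,1],[-2.8,-0.5,0,0,0,0,1],[-2.3,-0.5,0,0,0,0,1],[-1.3,-0.3,0,0,0,0,1],[0,0,0,0,0,0,1],[0,0,0,0,0,0,1]]' 50
python3 d.py .492 -.161 .12 90
```

```text
t: 40.57
tool_pos: [0.5043, -0.1661, 0.1788]
orientation: [0.002, 0.681, 0.732, 0.002]
force: [0.7, -0.2, -0.7]
width: 0.233
pos [ 0.504 -0.166  0.179] psi 94.1 w 0.233 F [ 0.692 -0.207 -0.695] t 40.57
shift now-axes [ 0.59  -1.221  5.875] | shift in target axes [ 0.508 -1.227  5.882] | turn [ 0.006 -0.001  0.071]
```

```bash

python3 -m handwheel '[[0.5,-1.2,1,0.006,0,0.07,1],[0.1,-0.1,2.3,0,0,0,1],[0,-0.1,2,0,0,0,1],[0,0,0,0,0,0,1],[0,0,0,0,0,0,1]]' 50
python3 d.py .492 -.161 .081 90; python3 w.py w15
```

```text
t: 40.98
tool_pos: [0.4907, -0.1575, 0.1263]
orientation: [0.001, 0.703, 0.711, 0.001]
force: [0.1, 0.2, -0.9]
width: 0.237
pos [ 0.491 -0.157  0.126] psi 90.6 w 0.237 F [ 0.124  0.153 -0.948] t 40.98
shift now-axes [-0.353  0.116  4.531] | shift in target axes [-0.352  0.13   4.531] | turn [0.002 0.    0.011]
```

View pics/w15.png

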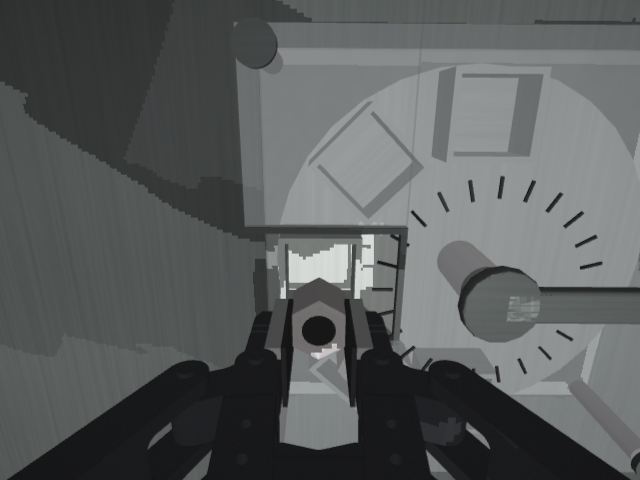

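The nut at (319,331) lines up with cup 3. I lower it.

```bash

python3 -m handwheel '[[-0.2,0.05,1.5,0,0,0.01,1],[-0.15,0,1.4,0,0,0,1],[0,0,0.6,0,0,0,1],[0,0,0,0,0,0,1],[0,0,0,0,0,0,1]]' 50
python3 d.py .492 -.161 .081 90
```

```text
t: 41.45
tool_pos: [0.4944, -0.1601, 0.0956]
orientation: [0.004, 0.705, 0.709, 0.002]
force: [-1.1, 0.3, -0.2]
width: 0.237
pos [ 0.494 -0.16   0.096] psi 90.4 w 0.237 F [-1.13   0.336 -0.239] t 41.45
shift now-axes [-0.082 -0.254  1.459] | shift in target axes [-0.089 -0.241  1.461] | turn [0.009 0.003 0.006]
```

```bash

python3 -m handwheel '[[-0.1,-0.25,0.75,0.008,0.003,0,1],[0,-0.1,0.7,0,0,0,1],[0,0,0.1,0,0,0,1],[0,0,0,0,0,0,1],[0,0,0,0,0,0,1]]' 50
python3 d.py .492 -.161 .081 90
python3 -m handwheel '[[0,0,0,0,0,0,0.6],[0,0,0,0,0,0,0.6],[0,0,0,0,0,0,0.6],[0,0,-1,0,0,0,0.6],[0,0,-3,0,0,0,0.6],[0,0,-3,0,0,0,0.6],[0,0,-3,0,0,0,0.6],[0,0,-2,0,0,0,0.6],[0,0,0,0,0,0,0.4],[0,0,0,0,0,0,0.4]]' 50
python3 w.py w16 nut1:.05 knob:.113;python3 d.py .651 -.161 .12 0
```

```text
t: 41.87
tool_pos: [0.4915, -0.1613, 0.0809]
orientation: [0.001, 0.704, 0.71, 0.001]
force: [0.4, 0.1, -1.1]
width: 0.237
pos [ 0.492 -0.161  0.081] psi 90.4 w 0.237 F [ 0.415  0.139 -1.126] t 41.87
shift now-axes [ 0.032  0.047 -0.005] | shift in target axes [ 0.033  0.047 -0.005] | turn [0.003 0.001 0.007]
t: 42.7
tool_pos: [0.4907, -0.161, 0.2106]
orientation: [0.002, 0.704, 0.71, 0.001]
force: [0.4, -0.3, -0.5]
width: 0.6
nut1 [(0.61, array([318., 222.]), array([ 0.4912, -0.161 ,  0.05  ]))]
knob [(0.94, array([587., 250.]), array([ 0.6526, -0.16  ,  0.113 ]))]
pos [ 0.49  -0.161  0.209] psi 90.4 w 0.601 F [-0.607  0.567  0.872] t 42.85
shift now-axes [-0.132 16.06   8.888] | shift in target axes [16.066  0.015  8.879] | turn [ 0.001 -0.     1.578]
```

View pics/w16.png

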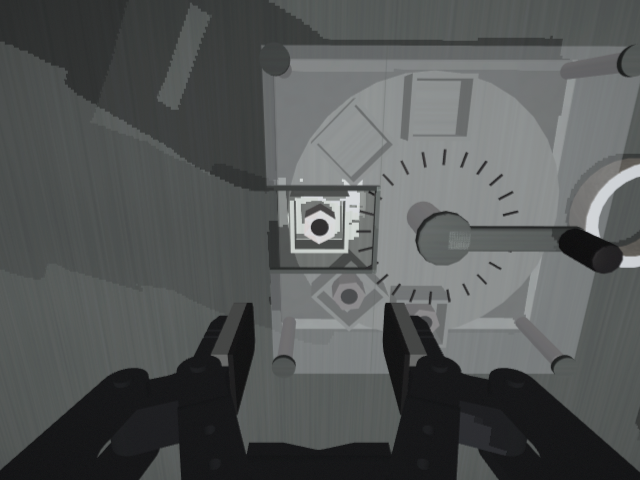

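Three nuts are loaded (windowed cup at (320,226), others at (348,296) and (425,322)). I go to the knob at (590,250).

```bash

python3 -m handwheel '[[0,2.6,0,0,0,0,0.4],[0,2.6,0,0,0,0,0.4],[0,2.6,0,0,0,0,0.4],[0,2.6,0,0,0,0,0.4],[0,2.6,0,0,0,0,0.4],[0,2.4,0,0,0,0,0.4],[0,0,0,0,0,0.118,0.4],[0,0,0,0,0,0.118,0.4],[0,0,0,0,0,0.118,0.4],[0,0,0,0,0,0.118,0.4],[0,0,0,0,0,0.118,0.4],[0,0,1,0,0,0.118,0.4],[0,0,1.5,0,0,0.118,0.4],[0,0,1.5,0,0,0.118,0.4],[0,0,1.5,0,0,0.1,0.4],[0,0,0.5,0,0,0,0.4],[0,0,0,0,0,0,0.4]]' 40
python3 d.py .652 -.161 .12 30
```

```text
t: 44.27
tool_pos: [0.6429, -0.156, 0.1173]
orientation: [-0.012, 0.97, 0.24, -0.018]
force: [0.1, 1.1, 0.5]
width: 0.601
pos [ 0.643 -0.156  0.117] psi 27.8 w 0.601 F [0.115 1.055 0.528] t 44.27
shift now-axes [ 0.562  0.855 -0.316] | shift in target axes [ 0.536  0.886 -0.273] | turn [-0.032  0.028 -0.038]
```

```bash

python3 -m handwheel '[[0.3,0.45,-0.3,-0.016,0.014,-0.03,0.4],[0.25,0.42,0,-0.016,0.014,0,0.4],[0,0,0,0,0,0,0.4],[0,0,0,0,0,0,0.4]]' 40
python3 d.py .652 -.161 .12 30
```

```text
t: 44.6
tool_pos: [0.6521, -0.1612, 0.1186]
orientation: [-0.001, 0.966, 0.26, -0.0]
force: [0.3, 0.0, 0.5]
width: 0.601
pos [ 0.652 -0.161  0.119] psi 30.1 w 0.601 F [0.318 0.036 0.509] t 44.6
shift now-axes [ 0.004 -0.021 -0.138] | shift in target axes [ 0.004 -0.021 -0.138] | turn [-0.001  0.     0.002]
```

```bash

python3 -m handwheel '[[0,0,-0.1,0,0,0,0.6],[0,0,0,0,0,0,1],[0,0,0,0,0,0,1],[0,0,0,0,0,0,1],[0,0,0,0,0,0,1],[0,0,0,0,0,0,1],[0.4,-0.8,0,0,0,-0.112,1],[0.4,-0.8,0,0,0,-0.112,1],[0.4,-0.8,0,0,0,-0.112,1],[0.4,-0.8,0,0,0,-0.112,1],[0,0,0,0,0,0,1]]' 40
python3 k.py
```

```text
t: 45.52
tool_pos: [0.6439, -0.1251, 0.1205]
orientation: [-0.001, 0.879, 0.477, 0.0]
force: [-2.4, 1.6, 0.2]
width: 0.192
theta 26.2 r 0.0813 dial 116.2 psi 56.9 phi 30.7 z 0.1205 F [-2.4  1.6  0.2] w 0.192 t 45.5167 tilt [-0.     0.002 -1.   ]
```

```bash

python3 -m handwheel '[[0.4,-0.8,0,0,0,-0.112,1],[0.4,-0.8,0,0,0,-0.112,1],[0.37,-0.75,0,0,0,-0.1,1],[0,0,0,0,0,0,1]]' 40
python3 k.py
```

```text
t: 45.85
tool_pos: [0.6283, -0.1029, 0.1205]
orientation: [-0.001, 0.788, 0.616, 0.001]
force: [-4.1, 2.6, -0.8]
width: 0.192
theta 45.4 r 0.0816 dial 135.4 psi 76.0 phi 30.6 z 0.1205 F [-4.1  2.6 -0.8] w 0.192 t 45.85 tilt [ 0.001  0.003 -1.   ]
```

```bash

python3 -m handwheel '[[0,0,0,0,0,0,0.4],[0,0,0,0,0,0,0.4],[0,0,0,0,0,0,0.4],[0,0,-2,0,0,0,0.4],[0,0,-3,0,0,0,0.4],[0,0,-3,0,0,0,0.4],[2,-0.6,0,0,0,0,0.4],[2.7,-0.8,0,0,0,0,0.4],[2.7,-0.8,0,0,0,0,0.4],[2.7,-0.8,0,0,0,0,0.4],[2.7,-0.8,0,0,0,0,0.4],[2.7,-0.8,0,0,0,0,0.4],[2.7,-0.8,0,0,0,0,0.4],[2.7,-0.8,0,0,0,0,0.4],[2.7,-0.8,0,0,0,0,0.4],[2,-0.8,0,0,0,0,0.4],[0,0,0,0,0,0,0.4]]' 40
python3 -m handwheel '[[0,0,0,0,0,-0.113,0.4],[0,0,0,0,0,-0.113,0.4],[0,0,0,0,0,-0.113,0.4],[0,0,0,0,0,-0.113,0.4],[0,0,0,0,0,-0.113,0.4],[0,0,0,0,0,-0.113,0.4],[0,0,0,0,0,-0.113,0.4],[0,0,0,0,0,-0.113,0.4],[0,0,0,0,0,-0.113,0.4],[0,0,0,0,0,-0.113,0.4],[0,0,0,0,0,-0.113,0.4],[0,0,0,0,0,-0.113,0.4],[0,0,0,0,0,0,0.4],[0,0,0,0,0,0,0.4]]' 40
python3 d.py .6136 .1756 .11 154
python3 - <<'E'
from h import *
p,_=read_camera('side');cv2.imwrite('pics/s17.png',cv2.resize(p[170:370,225:390],None,fx=3,fy=3,interpolation=cv2.INTER_CUBIC))
E
```

```text
t: 47.27
tool_pos: [0.6276, 0.1668, 0.2072]
orientation: [0.004, 0.801, 0.599, 0.005]
force: [-0.4, 0.3, -0.1]
width: 0.599
t: 48.43
tool_pos: [0.634, 0.1573, 0.2083]
orientation: [0.01, 0.23, 0.973, 0.001]
force: [-0.0, 0.3, -1.5]
width: 0.599
pos [0.634 0.157 0.208] psi 153.4 w 0.599 F [-0.013  0.345 -1.458] t 48.43
shift now-axes [2.837 0.658 9.779] | shift in target axes [2.636 0.747 9.828] | turn [ 0.006  0.02  -0.01 ]
```

View pics/s17.png

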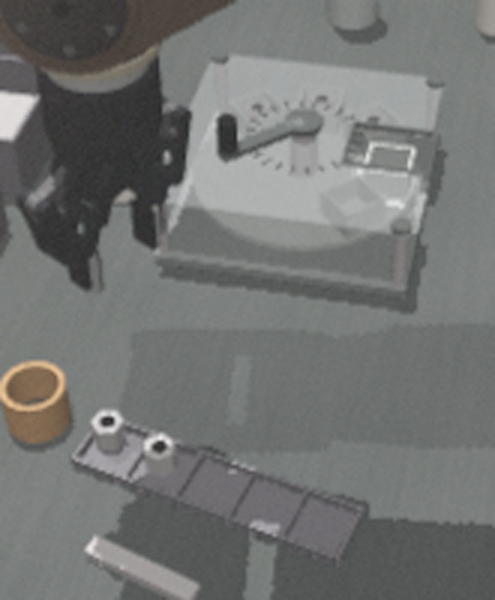

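Cup 4 is in the window at (390,155), and two nuts remain.

```bash

python3 -m handwheel '[[1.3,0.35,0,0.006,0.01,0,0.4],[1.3,0.35,1,0,0.01,0,0.4],[0,0,2.3,0,0,0,0.4],[0,0,2.3,0,0,0,0.4],[0,0,2,0,0,0,0.4],[0,0,0,0,0,0,0.4],[0,0,0,0,0,0,0.4]]' 40
python3 d.py .6136 .1756 .032 154; python3 nuts.py n6
```

```text
t: 49.07
tool_pos: [0.6082, 0.1799, 0.128]
orientation: [-0.002, 0.237, 0.971, 0.001]
force: [0.3, 0.0, 0.1]
width: 0.598
pos [0.608 0.18  0.128] psi 152.6 w 0.598 F [0.285 0.007 0.086] t 49.07
shift now-axes [-0.718 -0.139  9.595] | shift in target axes [-0.674 -0.155  9.598] | turn [ 0.    -0.004 -0.025]
det [329. 318.] 0.92 nut top centre [0.6605 0.1608] flat normal deg mod60 48 score 134.3
det [316. 253.] 0.76 nut top centre [0.614  0.1751] flat normal deg mod60 12 score 125.1
psi 152.6 pos [0.6082 0.1799 0.128 ] tilt [-0.0036  0.0021 -1.    ] t 49.0667
```

View pics/n6.png

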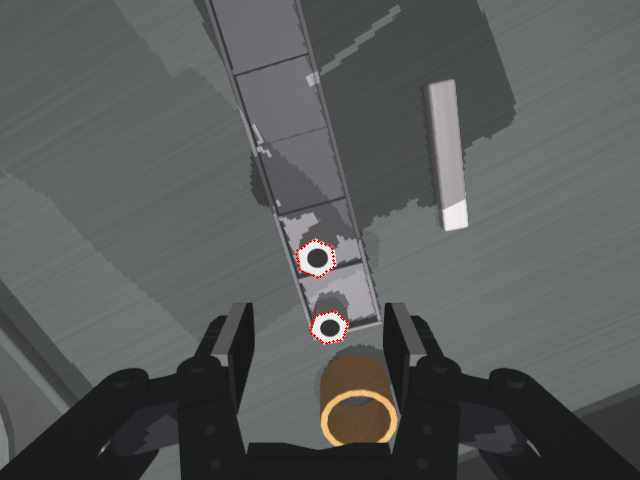

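```bash

python3 -m handwheel '[[-0.74,-0.16,0,0,-0.004,-0.08,0.4],[0.05,0,2.3,0,0,0,0.4],[0.1,-0.05,2.3,0,0,0,0.4],[0.1,-0.1,2,0,0,0,0.4],[0,0,0,0,0,0,0.4],[0,0,0,0,0,0,0.4]]' 50
python3 d.py .614 .1751 .032 157
```

```text
t: 49.67
tool_pos: [0.6156, 0.176, 0.0698]
orientation: [0.007, 0.197, 0.98, 0.003]
force: [-0.6, 0.2, 0.2]
width: 0.599
pos [0.616 0.176 0.07 ] psi 157.3 w 0.599 F [-0.58   0.233  0.186] t 49.67
shift now-axes [ 0.156 -0.18   3.779] | shift in target axes [ 0.108 -0.148  3.783] | turn [0.009 0.012 0.005]
```

```bash

python3 -m handwheel '[[0.15,-0.15,1.3,0.009,0.012,0,0.4],[0.1,-0.05,1.2,0,0,0,0.4],[0.05,0,0.9,0,0,0,0.4],[0,0,0,0,0,0,0.4],[0,0,0,0,0,0,0.4]]' 50
python3 d.py .614 .1751 .032 157;python3 w.py w18
```

```text
t: 50.08
tool_pos: [0.6139, 0.1759, 0.0373]
orientation: [0.002, 0.197, 0.98, 0.001]
force: [-0.5, -0.4, -0.2]
width: 0.599
pos [0.614 0.176 0.037] psi 157.3 w 0.599 F [-0.533 -0.372 -0.195] t 50.08
shift now-axes [-0.034 -0.072  0.53 ] | shift in target axes [-0.036 -0.071  0.529] | turn [0.002 0.004 0.005]
```

View pics/w18.png

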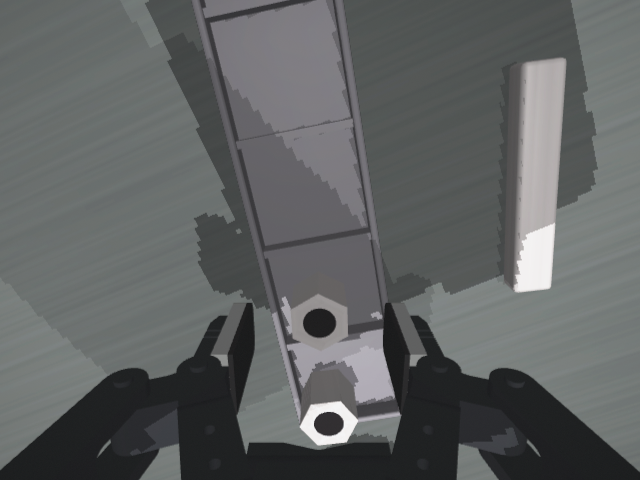

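The nut at (320,322) is centred. I grasp, lift and turn.

```bash

python3 -m handwheel '[[0,-0.05,0.5,0.002,0.003,0,0.4],[0,0,0,0,0,0,0.6],[0,0,0,0,0,0,1],[0,0,0,0,0,0,1],[0,0,0,0,0,0,1],[0,0,0,0,0,0,1],[0,0,-1,0,0,0,1],[0,0,-3,0,0,0,1],[0,0,-3,0,0,0,1],[0,0,-3,0,0,0.118,1],[0,0,-2.5,0,0,0.118,1],[0,0,0,0,0,0.118,1],[0,0,0,0,0,0.118,1],[0,0,0,0,0,0.118,1],[0,0,0,0,0,0.118,1],[0,0,0,0,0,0.118,1],[0,0,0,0,0,0.118,1],[0,0,0,0,0,0.118,1],[0,0,0,0,0,0.1,1],[0,0,0,0,0,0,1]]' 50
python3 d.py .492 -.161 .15 90
```

```text
t: 51.8
tool_pos: [0.613, 0.1755, 0.1758]
orientation: [0.003, 0.723, 0.691, 0.003]
force: [-0.6, -0.8, -0.4]
width: 0.236
pos [0.613 0.176 0.176] psi 87.4 w 0.236 F [-0.59  -0.821 -0.441] t 51.8
shift now-axes [-34.163 -10.606   2.451] | shift in target axes [-33.653 -12.099   2.583] | turn [ 0.009 -0.001 -0.045]
```

```bash

python3 -m handwheel '[[-1.5,-0.6,0,0.009,0,-0.04,1],[-2.8,-1,0,0,0,0,1],[-2.8,-1,0,0,0,0,1],[-2.8,-1,0,0,0,0,1],[-2.8,-1,0,0,0,0,1],[-2.8,-1,0,0,0,0,1],[-2.8,-1,0,0,0,0,1],[-2.8,-1,0,0,0,0,1],[-2.8,-1,0,0,0,0,1],[-2.8,-1,0,0,0,0,1],[-2.6,-1,0,0,0,0,1],[-1.9,-0.8,0,0,0,0,1],[-1.2,-0.5,0,0,0,0,1],[0,0,0,0,0,0,1],[0,0,0,0,0,0,1]]' 50
python3 d.py .492 -.161 .12 90
```

```text
t: 53.05
tool_pos: [0.4935, -0.1638, 0.1834]
orientation: [0.003, 0.687, 0.727, 0.003]
force: [0.6, 1.2, -0.6]
width: 0.237
pos [ 0.493 -0.164  0.183] psi 93.2 w 0.237 F [ 0.57   1.246 -0.592] t 53.05
shift now-axes [ 0.293 -0.185  6.335] | shift in target axes [ 0.281 -0.15   6.336] | turn [0.008 0.    0.057]
```

```bash

python3 -m handwheel '[[0.2,-0.15,1.5,0.008,0,0.055,1],[0,-0.1,2.2,0,0,0,1],[0,-0.1,2,0,0,0,1],[0,0,0,0,0,0,1],[0,0,0,0,0,0,1]]' 50
python3 d.py .492 -.161 .081 90; python3 w.py w19
```

```text
t: 53.47
tool_pos: [0.492, -0.1591, 0.1274]
orientation: [0.002, 0.703, 0.711, 0.001]
force: [0.7, 0.3, 0.2]
width: 0.234
pos [ 0.492 -0.159  0.127] psi 90.6 w 0.234 F [0.732 0.321 0.169] t 53.47
shift now-axes [-0.181 -0.024  4.636] | shift in target axes [-0.192 -0.002  4.636] | turn [0.004 0.002 0.01 ]
```

View pics/w19.png

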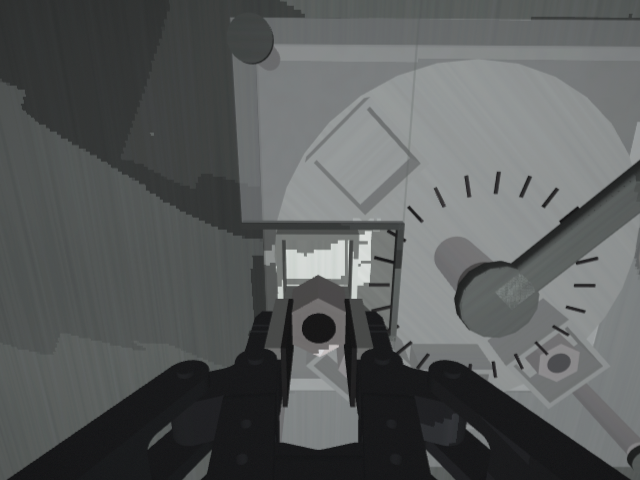

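The nut at (319,327) lines up with cup 4. I lower it.

```bash

python3 -m handwheel '[[-0.1,-0.05,1.5,0.003,0.002,0.01,1],[-0.1,-0.05,1.4,0,0,0,1],[0,0,0.6,0,0,0,1],[0,0,0,0,0,0,1],[0,0,0,0,0,0,1]]' 50
python3 d.py .492 -.161 .081 90
```

```text
t: 53.93
tool_pos: [0.4942, -0.1603, 0.0969]
orientation: [0.004, 0.705, 0.709, 0.002]
force: [0.1, 0.5, -0.5]
width: 0.239
pos [ 0.494 -0.16   0.097] psi 90.3 w 0.239 F [ 0.065  0.506 -0.512] t 53.93
shift now-axes [-0.061 -0.233  1.588] | shift in target axes [-0.068 -0.219  1.59 ] | turn [0.008 0.003 0.005]
```

```bash

python3 -m handwheel '[[-0.1,-0.25,0.8,0.008,0.003,0,1],[0,-0.1,0.8,0,0,0,1],[0,0,0.1,0,0,0,1],[0,0,0,0,0,0,1],[0,0,0,0,0,0,1]]' 50
python3 d.py .492 -.161 .081 90
python3 -m handwheel '[[0,0,0,0,0,0,0.6],[0,0,0,0,0,0,0.6],[0,0,0,0,0,0,0.6],[0,0,-1,0,0,0,0.6],[0,0,-3,0,0,0,0.6],[0,0,-3,0,0,0,0.6],[0,0,-3,0,0,0,0.6],[0,0,-2,0,0,0,0.6],[0,0,0,0,0,0,0.4],[0,0,0,0,0,0,0.4]]' 50
python3 w.py w20 nut1:.05 knob:.113;python3 d.py .6285 -.1035 .12 60
```

```text
t: 54.35
tool_pos: [0.4913, -0.1616, 0.0806]
orientation: [0.001, 0.705, 0.709, 0.0]
force: [0.0, 0.7, 0.1]
width: 0.238
pos [ 0.491 -0.162  0.081] psi 90.4 w 0.238 F [0.021 0.661 0.1  ] t 54.35
shift now-axes [ 0.064  0.066 -0.04 ] | shift in target axes [ 0.064  0.065 -0.04 ] | turn [0.002 0.001 0.006]
t: 55.18
tool_pos: [0.4907, -0.1613, 0.2105]
orientation: [0.002, 0.705, 0.709, 0.0]
force: [-0.6, -0.2, -0.5]
width: 0.601
nut1 [(0.82, array([318., 221.]), array([ 0.4917, -0.1606,  0.05  ]))]
knob [(0.81, array([567., 152.]), array([ 0.6289, -0.1027,  0.113 ]))]
pos [ 0.49  -0.161  0.209] psi 90.4 w 0.603 F [ 0.632 -0.459 -0.526] t 55.33
shift now-axes [ 5.684 13.845  8.865] | shift in target axes [11.9    9.08   8.862] | turn [0.   0.   0.53]
```

View pics/w20.png

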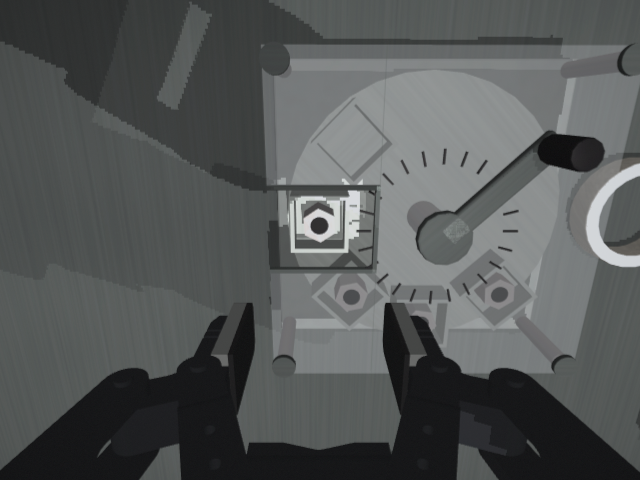

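Four nuts are loaded. I turn to cup 5, with the knob at (567,152).

```bash

python3 -m handwheel '[[1.1,2.7,0,0,0,0,0.4],[1.1,2.7,0,0,0,0,0.4],[1.1,2.7,0,0,0,0,0.4],[1.1,2.7,0,0,0,0,0.4],[1.1,2.7,0,0,0,0,0.4],[0,0,0,0,0,0.106,0.4],[0,0,0,0,0,0.106,0.4],[0,0,1,0,0,0.106,0.4],[0,0,1.5,0,0,0.106,0.4],[0,0,1.5,0,0,0.1,0.4],[0,0,1.5,0,0,0,0.4],[0,0,0.7,0,0,0,0.4],[0,0,0,0,0,0,0.4],[0,0,0,0,0,0,0.4]]' 40
python3 d.py .6285 -.1035 .12 60
```

```text
t: 56.5
tool_pos: [0.6249, -0.0999, 0.1231]
orientation: [-0.011, 0.871, 0.491, -0.011]
force: [0.4, 0.4, 0.4]
width: 0.597
pos [ 0.625 -0.1    0.123] psi 58.8 w 0.597 F [0.375 0.379 0.35 ] t 56.5
shift now-axes [-0.124  0.502  0.297] | shift in target axes [-0.137  0.49   0.311] | turn [-0.031  0.008 -0.02 ]
```

```bash

python3 -m handwheel '[[-0.1,0.48,0.3,-0.03,0.008,-0.02,0.4],[0,0,0,0,0,0,0.5],[0,0,0,0,0,0,0.8],[0,0,0,0,0,0,1],[0,0,0,0,0,0,1],[0,0,0,0,0,0,1],[0.18,-0.88,0,0,0,-0.112,1],[0.18,-0.88,0,0,0,-0.112,1],[0.18,-0.88,0,0,0,-0.112,1],[0.18,-0.88,0,0,0,-0.112,1],[0,0,0,0,0,0,1]]' 40
python3 k.py
```

```text
t: 57.42
tool_pos: [0.5973, -0.0837, 0.1213]
orientation: [-0.001, 0.726, 0.687, -0.001]
force: [-2.1, -2.3, -4.2]
width: 0.197
theta 71.2 r 0.0817 dial 161.2 psi 86.8 phi 15.6 z 0.1213 F [-2.1 -2.3 -4.2] w 0.197 t 57.4167 tilt [-0.002  0.001 -1.   ]
```

```bash

python3 -m handwheel '[[0.18,-0.88,0,0,0,-0.112,1],[0.18,-0.88,0,0,0,-0.112,1],[0.17,-0.78,0,0,0,-0.1,1],[0,0,0,0,0,0,1]]' 40
python3 k.py
```

```text
t: 57.75
tool_pos: [0.5714, -0.0795, 0.1213]
orientation: [-0.001, 0.603, 0.798, -0.0]
force: [-1.1, -1.0, -6.0]
width: 0.196
theta 89.7 r 0.0815 dial 179.7 psi 105.9 phi 16.2 z 0.1213 F [-1.1 -1.  -6. ] w 0.196 t 57.75 tilt [-0.002  0.001 -1.   ]
```

```bash

python3 -m handwheel '[[0,0,0,0,0,0,0.4],[0,0,0,0,0,0,0.4],[0,0,0,0,0,0,0.4],[0,0,-2,0,0,0,0.4],[0,0,-3,0,0,0,0.4],[0,0,-3,0,0,0,0.4],[2.4,1.8,0,0,0,0,0.4],[2.4,1.8,0,0,0,0,0.4],[2.4,1.8,0,0,0,0,0.4],[2.4,1.8,0,0,0,0,0.4],[2.4,1.8,0,0,0,0,0.4],[2.4,1.8,0,0,0,0,0.4],[2.4,1.8,0,0,0,0,0.4],[2.4,1.8,0,0,0,0,0.4],[0,0,0,0,0,0,0.4]]' 40
python3 -m handwheel '[[0,0,0,0,0,0.118,0.4],[0,0,0,0,0,0.118,0.4],[0,0,0,0,0,0.118,0.4],[0,0,0,0,0,0.118,0.4],[0,0,0,0,0,0.118,0.4],[0,0,0,0,0,0.118,0.4],[0,0,0,0,0,0.118,0.4],[0,0,0,0,0,0.118,0.4],[0,0,0,0,0,0.118,0.4],[0,0,0,0,0,0.118,0.4],[0,0,0,0,0,0.118,0.4],[0,0,0,0,0,0.118,0.4],[0,0,0,0,0,0.118,0.4],[0,0,0,0,0,0,0.4],[0,0,0,0,0,0,0.4]]' 40
python3 d.py .6605 .1608 .11 18
python3 nuts.py n7
python3 - <<'E'
from h import *
p,_=read_camera('side');cv2.imwrite('pics/s21.png',cv2.resize(p[170:370,225:390],None,fx=3,fy=3,interpolation=cv2.INTER_CUBIC))
E
```

```text
t: 59.0
tool_pos: [0.6755, 0.1512, 0.2119]
orientation: [0.004, 0.62, 0.785, 0.005]
force: [0.2, 0.4, -0.6]
width: 0.599
t: 60.25
tool_pos: [0.6801, 0.1522, 0.2141]
orientation: [-0.001, 0.996, 0.091, 0.01]
force: [-0.8, -0.3, -0.3]
width: 0.6
pos [0.68  0.152 0.214] psi 10.4 w 0.6 F [-0.775 -0.294 -0.342] t 60.25
shift now-axes [-1.981 -1.2   10.375] | shift in target axes [-1.599 -1.423 10.413] | turn [ 0.001 -0.02  -0.132]
det [301. 234.] 0.6 nut top centre [0.6615 0.1608] flat normal deg mod60 44 score 48.7
psi 10.4 pos [0.6801 0.1522 0.2141] tilt [ 0.0198  0.0036 -0.9998] t 60.25
```

View pics/s21.png

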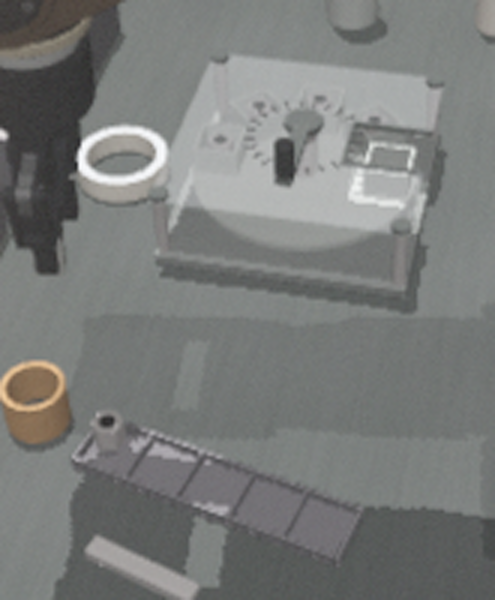

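View pics/n7.png

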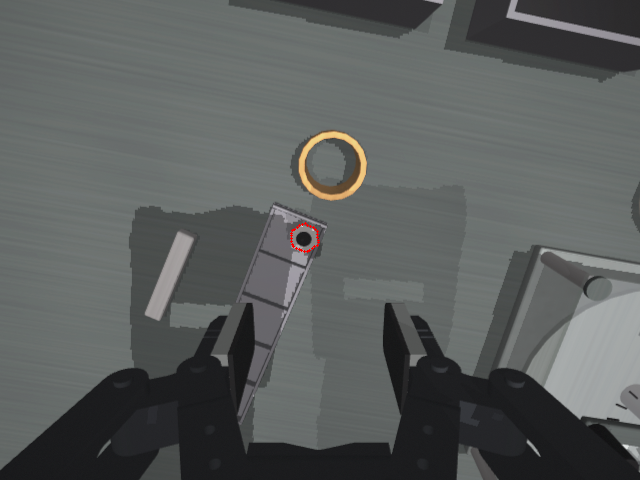

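Cup 5 is in the window. The last nut is at (304,238), with the core behind it.

```bash

python3 -m handwheel '[[-0.9,-0.6,0,0,-0.02,-0.08,0.4],[-0.9,-0.6,1,0,0,0,0.4],[0,0,2.3,0,0,0,0.4],[0,0,2.3,0,0,0,0.4],[-0.1,0,2.3,0,0,0,0.4],[-0.1,0,1,0,0,0,0.4],[0,0,0,0,0,0,0.4],[0,0,0,0,0,0,0.4]]' 40
python3 d.py .6615 .1608 .032 15; python3 nuts.py n8
```

```text
t: 61.07
tool_pos: [0.6582, 0.1598, 0.124]
orientation: [0.0, 0.99, 0.14, 0.002]
force: [0.4, 0.2, 0.5]
width: 0.598
pos [0.658 0.16  0.124] psi 16.2 w 0.598 F [0.355 0.199 0.491] t 61.07
shift now-axes [ 0.309 -0.017  9.198] | shift in target axes [ 0.341 -0.011  9.197] | turn [ 0.001 -0.003  0.02 ]
det [316. 240.] 0.88 nut top centre [0.6614 0.1607] flat normal deg mod60 44 score 80.1
psi 16.2 pos [0.6582 0.1598 0.124 ] tilt [ 0.0037 -0.0004 -1.    ] t 61.0667
```

View pics/n8.png

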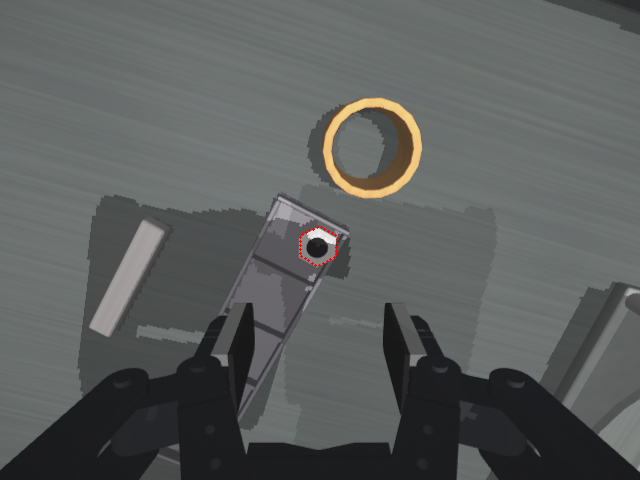

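```bash

python3 -m handwheel '[[0.25,0,1.5,0,0,0.02,0.4],[-0.1,0,2.2,0,0,0,0.4],[-0.1,0,2.2,0,0,0,0.4],[-0.1,0,0.8,0,0,0,0.4],[0,0,0,0,0,0,0.4],[0,0,0,0,0,0,0.4]]' 50
python3 d.py .6614 .1607 .032 15
```

```text
t: 61.67
tool_pos: [0.6622, 0.1602, 0.0595]
orientation: [0.0, 0.992, 0.128, 0.008]
force: [0.2, -0.6, -0.3]
width: 0.603
pos [0.662 0.16  0.059] psi 14.7 w 0.603 F [ 0.247 -0.62  -0.275] t 61.67
shift now-axes [-0.11  -0.072  2.745] | shift in target axes [-0.067 -0.065  2.746] | turn [ 0.003 -0.015 -0.005]
```

```bash

python3 -m handwheel '[[-0.15,-0.05,1.2,0.003,-0.015,0,0.4],[-0.05,0,1.0,0,0,0,0.4],[0,0,0.5,0,0,0,0.4],[0,0,0,0,0,0,0.4],[0,0,0,0,0,0,0.4]]' 50
python3 d.py .6614 .1607 .032 15;python3 w.py w22
```

```text
t: 62.08
tool_pos: [0.6617, 0.1605, 0.0326]
orientation: [-0.0, 0.992, 0.128, 0.001]
force: [-0.1, 0.2, -0.6]
width: 0.603
pos [0.662 0.161 0.033] psi 14.7 w 0.603 F [-0.102  0.203 -0.6  ] t 62.08
shift now-axes [-0.027 -0.026  0.062] | shift in target axes [-0.026 -0.026  0.062] | turn [-0.    -0.003 -0.005]
```

View pics/w22.png

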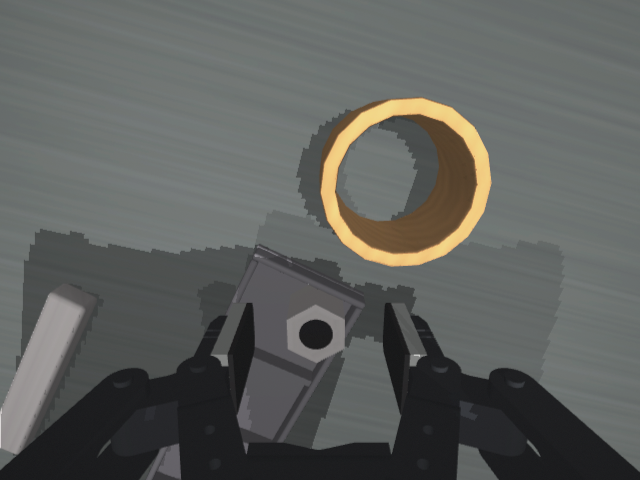

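The nut at (316,333) is aligned and clear of the core. I grasp, lift and turn.

```bash

python3 -m handwheel '[[0,0,0.05,0,0,0,0.6],[0,0,0,0,0,0,1],[0,0,0,0,0,0,1],[0,0,0,0,0,0,1],[0,0,0,0,0,0,1],[0,0,-1,0,0,0,1],[0,0,-3,0,0,0,1],[0,0,-3,0,0,0,1],[0,0,-3,0,0,-0.118,1],[0,0,-2.5,0,0,-0.118,1],[0,0,0,0,0,-0.118,1],[0,0,0,0,0,-0.118,1],[0,0,0,0,0,-0.118,1],[0,0,0,0,0,-0.118,1],[0,0,0,0,0,-0.118,1],[0,0,0,0,0,-0.118,1],[0,0,0,0,0,-0.118,1],[0,0,0,0,0,-0.118,1],[0,0,0,0,0,0,1],[0,0,0,0,0,0,1]]' 50
python3 d.py .492 -.161 .15 90
```

```text
t: 63.8
tool_pos: [0.6618, 0.1586, 0.1776]
orientation: [0.004, 0.735, 0.678, 0.005]
force: [-0.8, -0.2, 0.1]
width: 0.236
pos [0.662 0.159 0.178] psi 85.4 w 0.236 F [-0.759 -0.2    0.132] t 63.8
shift now-axes [-33.228 -14.39    2.537] | shift in target axes [-31.964 -16.979   2.764] | turn [ 0.013 -0.001 -0.08 ]
```

```bash

python3 -m handwheel '[[-1.4,-0.8,-1,0.013,0,-0.08,1],[-2.6,-1.4,0,0,0,0,1],[-2.6,-1.4,0,0,0,0,1],[-2.6,-1.4,0,0,0,0,1],[-2.6,-1.4,0,0,0,0,1],[-2.6,-1.4,0,0,0,0,1],[-2.6,-1.4,0,0,0,0,1],[-2.6,-1.4,0,0,0,0,1],[-2.6,-1.4,0,0,0,0,1],[-2.6,-1.4,0,0,0,0,1],[-2.6,-1.4,0,0,0,0,1],[-2,-1.1,0,0,0,0,1],[-1.3,-0.6,0,0,0,0,1],[0,0,0,0,0,0,1],[0,0,0,0,0,0,1]]' 50
python3 d.py .492 -.161 .12 90
```

```text
t: 65.05
tool_pos: [0.4802, -0.1569, 0.193]
orientation: [0.003, 0.728, 0.685, 0.002]
force: [-0.0, 0.3, -1.2]
width: 0.232
pos [ 0.48  -0.157  0.193] psi 86.5 w 0.232 F [-0.045  0.327 -1.213] t 65.05
shift now-axes [-0.33   1.143  7.309] | shift in target axes [-0.415  1.175  7.299] | turn [ 0.008  0.002 -0.061]
```

```bash

python3 -m handwheel '[[-0.3,1.15,2,0.008,0,-0.06,1],[-0.1,-0.1,2.4,0,0,0,1],[-0.1,-0.1,2.2,0,0,0,1],[0,0,0,0,0,0,1],[0,0,0,0,0,0,1]]' 50
python3 d.py .492 -.161 .081 90; python3 w.py w23
```

```text
t: 65.47
tool_pos: [0.4932, -0.1606, 0.1275]
orientation: [0.003, 0.709, 0.705, 0.0]
force: [0.2, 0.3, 0.3]
width: 0.235
pos [ 0.493 -0.161  0.127] psi 89.6 w 0.235 F [0.162 0.277 0.279] t 65.47
shift now-axes [-0.024 -0.136  4.649] | shift in target axes [-0.042 -0.116  4.649] | turn [ 0.004  0.004 -0.007]
```

View pics/w23.png

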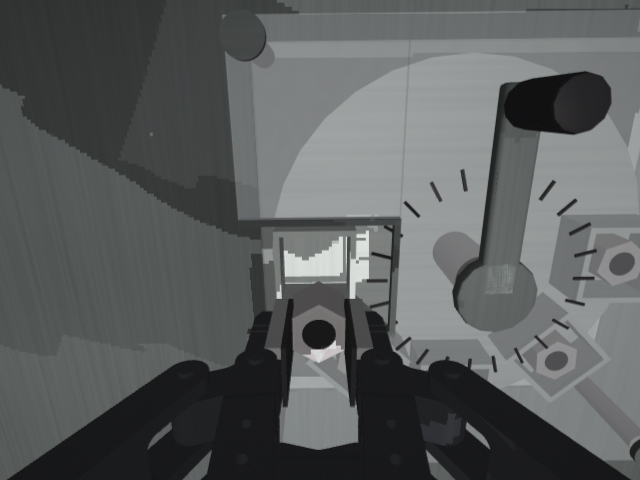

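The nut at (319,333) lines up with cup 5. I lower it, watching the force.

```bash

python3 -m handwheel '[[0,-0.15,1.5,0.004,0.004,0,1],[0,-0.05,1.4,0,0,0,1],[0,0,0.6,0,0,0,1],[0,0,0,0,0,0,1],[0,0,0,0,0,0,1]]' 50
python3 d.py .492 -.161 .081 90
```

```text
t: 65.93
tool_pos: [0.4944, -0.1596, 0.0975]
orientation: [0.004, 0.71, 0.705, 0.002]
force: [0.3, -0.0, -0.7]
width: 0.237
pos [ 0.494 -0.16   0.097] psi 89.6 w 0.237 F [ 0.337 -0.038 -0.7  ] t 65.93
shift now-axes [-0.133 -0.253  1.648] | shift in target axes [-0.137 -0.241  1.65 ] | turn [ 0.008  0.003 -0.007]
```

```bash

python3 -m handwheel '[[-0.1,-0.25,0.8,0.008,0.003,0,1],[0,-0.1,0.8,0,0,0,1],[0,0,0.1,0,0,0,1],[0,0,0,0,0,0,1],[0,0,0,0,0,0,1]]' 50
python3 d.py .492 -.161 .081 90
python3 -m handwheel '[[0,0,0,0,0,0,0.6],[0,0,0,0,0,0,0.6],[0,0,0,0,0,0,0.6],[0,0,-1,0,0,0,0.6],[0,0,-3,0,0,0,0.6],[0,0,-3,0,0,0,0.6],[0,0,-3,0,0,0,0.6],[0,0,-2,0,0,0,0.6],[0,0,0,0,0,0,0.4],[0,0,0,0,0,0,0.4]]' 50
python3 w.py w24 nut1:.05 knob:.113;python3 d.py .5715 -.0805 .12 100
```

```text
t: 66.35
tool_pos: [0.4916, -0.161, 0.0814]
orientation: [0.001, 0.71, 0.704, 0.0]
force: [-0.5, 0.8, -0.6]
width: 0.234
pos [ 0.492 -0.161  0.081] psi 89.6 w 0.234 F [-0.51   0.759 -0.552] t 66.35
shift now-axes [-0.001  0.035  0.04 ] | shift in target axes [-0.002  0.035  0.04 ] | turn [ 0.002  0.002 -0.008]
t: 67.18
tool_pos: [0.491, -0.1606, 0.2112]
orientation: [0.002, 0.71, 0.704, 0.0]
force: [-0.5, 0.8, -1.0]
width: 0.6
nut1 [(0.66, array([318., 222.]), array([ 0.4915, -0.1611,  0.05  ]))]
knob [(0.67, array([468., 105.]), array([ 0.5729, -0.0792,  0.113 ]))]
pos [ 0.491 -0.16   0.209] psi 89.6 w 0.602 F [ 0.841 -0.037 -0.382] t 67.33
shift now-axes [8.065 8.022 8.931] | shift in target axes [6.471 9.353 8.934] | turn [ 0.     0.001 -0.182]
```

View pics/w24.png

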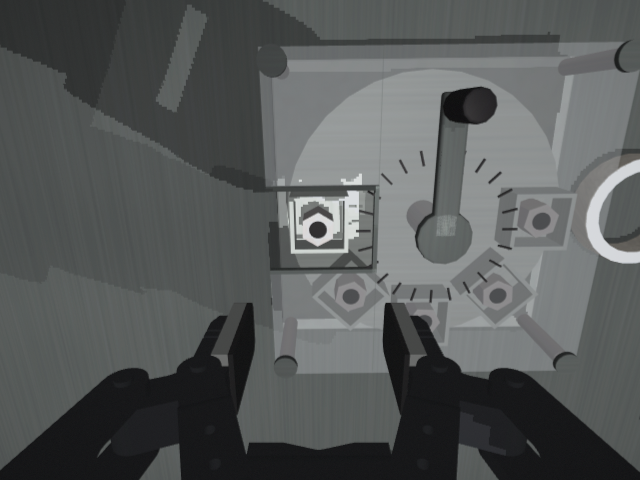

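All five cups are loaded. I park the dial +60° past cup 5, with the knob at (470,105).

```bash

python3 -m handwheel '[[2.6,2.6,0,0,0,0,0.4],[2.6,2.6,0,0,0,0,0.4],[2.6,2.6,1,0,0,0,0.4],[0,0,2,0,0,0,0.4],[0,0,2,0,0,0,0.4],[0,0,1,0,0,0,0.4],[0,0,0,0,0,0,0.4],[0,0,0,0,0,0,0.4]]' 40
python3 d.py .572 -.0805 .12 90
```

```text
t: 68.0
tool_pos: [0.5698, -0.0792, 0.1384]
orientation: [-0.006, 0.711, 0.703, -0.004]
force: [0.4, 0.2, 0.2]
width: 0.605
pos [ 0.57  -0.079  0.138] psi 89.4 w 0.605 F [0.41  0.246 0.204] t 68.0
shift now-axes [-0.13   0.244  1.833] | shift in target axes [-0.127  0.219  1.836] | turn [-0.013 -0.003 -0.01 ]
```

```bash

python3 -m handwheel '[[-0.1,0.2,0.9,-0.013,-0.003,-0.01,0.4],[0,0,0.9,0,0,0,0.4],[0,0,0,0,0,0,0.5],[0,0,0,0,0,0,0.8],[0,0,0,0,0,0,1],[0,0,0,0,0,0,1],[0,0,0,0,0,0,1],[0,0,0,0,0,0,1],[-0.05,-0.9,0,0,0,-0.112,1],[-0.05,-0.9,0,0,0,-0.112,1],[-0.05,-0.9,0,0,0,-0.112,1],[-0.05,-0.9,0,0,0,-0.112,1],[-0.05,-0.9,0,0,0,-0.112,1],[0,0,0,0,0,0,1]]' 40
python3 k.py
```

```text
t: 69.17
tool_pos: [0.5284, -0.0953, 0.122]
orientation: [0.002, 0.474, 0.88, 0.0]
force: [0.9, 1.3, -9.5]
width: 0.192
theta 122.9 r 0.0783 dial 212.9 psi 123.4 phi 0.4 z 0.122 F [ 0.9  1.3 -9.5] w 0.192 t 69.1667 tilt [ 0.003 -0.001 -1.   ]
```

```bash

python3 -m handwheel '[[0,-0.9,0,0,0,-0.112,1],[0,-0.9,0,0,0,-0.112,1],[0,-0.9,0,0,0,-0.112,1],[0,-0.8,0,0,0,-0.1,1],[0,0,0,0,0,0,1]]' 40
python3 k.py
```

```text
t: 69.58
tool_pos: [0.5048, -0.1205, 0.122]
orientation: [0.004, 0.268, 0.963, -0.001]
force: [-2.4, -2.0, -5.3]
width: 0.193
theta 148.6 r 0.0776 dial 238.6 psi 148.9 phi 0.3 z 0.122 F [-2.4 -2.  -5.3] w 0.193 t 69.5833 tilt [ 0.008 -0.004 -1.   ]
```

```bash

python3 -m handwheel '[[0,0,0,0,0,0,0.4],[0,0,0,0,0,0,0.4],[0,0,0,0,0,0,0.4],[0,0,0,0,0,0,0.4],[0,0,-2,0,0,0,0.4],[0,0,-3,0,0,0,0.4],[0,0,-3,0,0,0,0.4],[0,0,-3,0,0,0,0.4],[0,0,-3,0,0,0,0.4],[-1.5,1.5,0,0,0,0,0.4],[-1.5,1.5,0,0,0,0,0.4],[-1.5,1.5,0,0,0,0,0.4],[0,0,0,0,0,0,0.4],[0,0,0,0,0,0,0.4]]' 40
python3 w.py w25 knob:.113
python3 - <<'E'
from h import *
p,_=read_camera('side');cv2.imwrite('pics/s25.png',cv2.resize(p[160:380,225:390],None,fx=2.7,fy=2.7,interpolation=cv2.INTER_CUBIC))
cv2.imwrite('pics/s25full.png',p)
k=np.array([r['point'] for r in spot_point('side','knob')[:1]]);print([atz('side',q,.113) for q in k],[r['score'] for r in spot_point('side','nut1')])
p,_=read_camera('scene');cv2.imwrite('pics/c25.png',p)
E
```

```text
t: 70.75
tool_pos: [0.5702, -0.1015, 0.2747]
orientation: [0.008, 0.279, 0.96, 0.0]
force: [-0.3, -0.3, -0.7]
width: 0.604
knob [(0.71, array([241., 154.]), array([ 0.5019, -0.122 ,  0.113 ])), (0.54, array([591.,  12.]), array([0.5489, 0.1194, 0.113 ])), (0.44, array([204., 168.]), array([ 0.4952, -0.1499,  0.113 ]))]
[array([ 0.50001432, -0.11364728,  0.113     ])] []
```

View pics/w25.png

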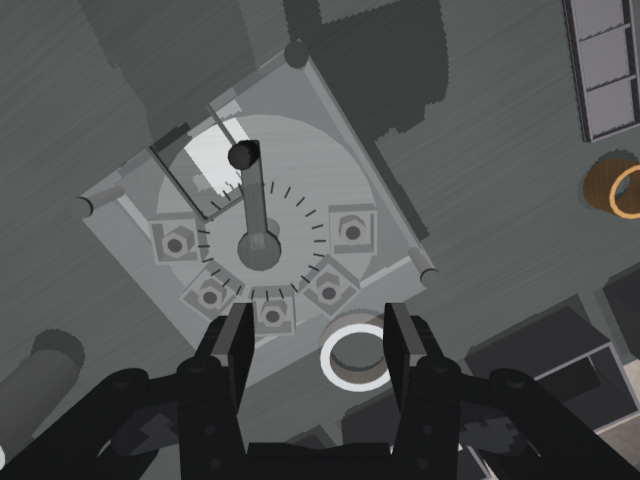

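View pics/c25.png

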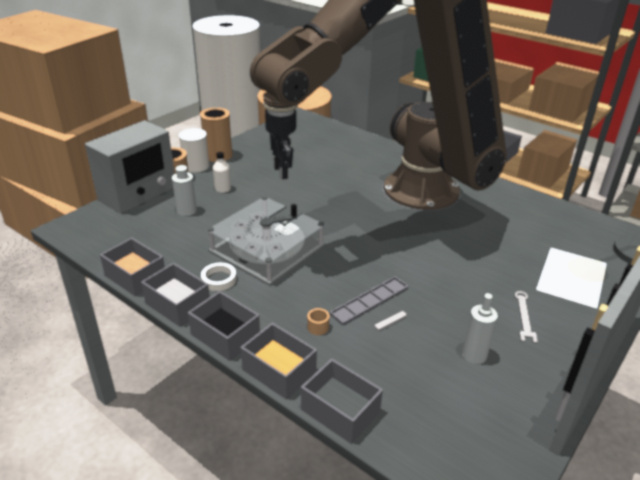

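View pics/s25.png

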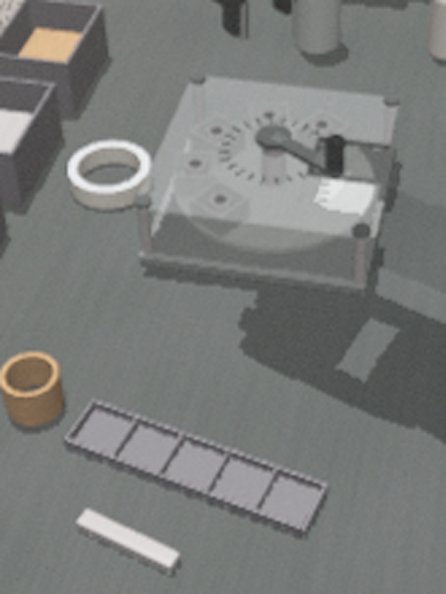

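The wrist view shows all five nuts in their cups at (175,245), (210,297), (273,316), (329,293) and (352,232), and an empty window. The knob at (240,154) computes to (0.502,-0.122); the parked position is (0.502,-0.121). The tray is empty and the bystanders look unmoved, so I hand in.

```bash
python3 -c "
from workcell import *
s=sense();print(s['t'],s['force'],s['joint_velocities'].round(3));finish_job()"
```

```text
71.05 [0.10234696 0.79070165 0.53125172] [-0.     0.002 -0.005  0.001  0.001  0.   ]
the job is handed in; nothing more can be done
```

All five coupling nuts are in the magazine, one in each of cups 1 to 5, and the dial is parked at 240° (4.189 rad), four clicks past cup five. I handed the job in at 71 s of the 210 s allowed.

- **Loading:** I turned the crank back to cup 1, loaded through the window and moved on three clicks at a time. The nuts were all still in their pockets when I reached them. The last one had shifted about 1 cm inside its pocket, so I measured it again before grasping it. No nut was dropped.
- **Last checks:** The wrist view shows the five nuts seated and no cup under the window. It puts the knob at (0.502, -0.122) m, against (0.502, -0.121) m expected when parked.
- **Tray and bystanders:** The tray is empty. By eye the other things on the bench look unmoved, but I did not measure each one again.
- **Robot:** The gripper was open and clear of everything, with wrist force under 1 N.
- **Disagreement:** The side camera placed the knob about 8 mm away, at (0.500, -0.114) m. It was about as far off in y when it looked at the knob at the start, and the window picture confirms the parked position, so I trusted the wrist view.

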